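# Load the cell charger on the service counter

## Robot

A 6-joint arm with a two-finger parallel gripper is mounted at the origin on the work surface. World frame = base frame: x ahead of the robot, y to its left, z up, the work surface at z = 0. Lengths are in m, angles in rad, forces in N, time in s.
With the tool pointing down it reaches from about 0.375 to 0.9 m from the base axis. Payload 3.1 kg.
Tool frame: the origin (TCP) lies at the very end of the fingers, on their centre line; the grasp point (between the pads) lies 19 mm behind it; z points along the fingers, y is the line along which they close (so a half turn about z gives the same grasp; the last joint's range is limited). The gripper opens to 85 mm and grips with 20 to 120 N. Pads are 22 mm wide; open, the fingers measure 114 mm over their backs; the gripper's body (76 mm by 85 mm) begins 54 mm behind the grasp point. The pads swing forward as they close: fully open they stand 13 mm farther back than shut.
Start: joints at [-1.516, 0.527, 1.433, -0, 1.181, -0.178], TCP at [0.144, -0.608, 0.231] pointing down, gripper open.
Joint ranges: [-3.08, 3.08], [-0.75, 2.2], [0.22, 2.44], [-1.43, 4.57], [0, 2.65], [-2.85, 2.85]. Speed limits (rad/s): [2.79, 2.79, 3.14, 3.14, 3.14, 3.14].

## Interface

Orientations are given as a unit quaternion [x, y, z, w].
In Python, from station import telemetry, snapshot, ticket gives the robot as it stands.
- The arm moves only by the tool move_arm, never from a script. Its argument "commands" is text: rows parted by semicolons, each of 7 numbers parted by spaces: the shift along the tool's x, y, z in mm, then the turn, a rotation vector about the tool's x, y, z in degrees, then the opening, from -1 (shut) to 1 (fully open). A call has exactly 5 rows; each row is the pose to reach, as a shift and turn from the pose commanded when the call began, along the tool's axes at that moment; what a row does not reach only later rows make up. A row lasts 1/8 s, in which the tool goes at most 62.5 mm and 10.7 degrees, less where a joint would pass 70% of its speed; a pose out of reach is approached as far as the arm can. A call with a gripper value outside its range is refused whole. The fingers move at their own pace and stop on an object; "grip_force" is the grip in N (left out, the last holds). Time passes only in rows, so rows that repeat a pose let the fingers close, or fill a call up. It gives the time, the measured TCP pose, the force, the opening and the grip force at its end, in the units of the state.
- telemetry.sense(): the state, without advancing time (a new reading comes with each control period).
- snapshot(name): name is "scene" or "top" or "wrist"; returns a dict with "image" (400x640x3 uint8, red, green, blue), "fx", "fy", "cx", "cy" (pixels), "k1" (the pictures are not rectified: a ray, as slopes to the right and down, at radius r is drawn at 1 + k1 r^2 times it, then the intrinsics apply), "pose" (4x4, takes a point from camera to world coordinates). Camera axes: x right, y down, z forward; pixel columns grow to the right and rows downward; lengths in m; the calibration is good to about 2 mm. A picture is of the moment at which its call begins. There is no depth.
- ticket.sign_off(): hands the job in; it is judged then, once.
The state is a dict: "t": time; "q": joint angles; "qd": joint speeds; "tau": joint torques, N m; "tcp_pos": TCP position; "tool_rot": TCP orientation; "force": force on the tool from outside, world axes, zero at the start; "ft_torque": the same for the moment, N m; "finger_gap": opening from 0.0 (shut) to 1.0 (fully open); "gripper_force": force on a finger pad.
Only numpy, scipy, OpenCV 4.12 (cv2) and the standard library are available. Lean on these libraries where they do the work, as an engineer would, in place of code of your own. Each camera call takes 0.05 s, during which the arm holds its last target. There are 200 camera calls.

## Task

Put the cells that stand in the tray on charge: lay each one on its side in a cradle of its own on the charger, button end touching the fixed contact, and slide that bay's contact up to its flat end so that the cell is held between the two contacts without play. Only when all of them are in, slide the charger's power switch fully to on; leave the other things on the counter where they are.

Things in the scene. Friction and masses are not known exactly. Their poses are not given: they have to be found in the camera images.
- charger: Fixed grey charger, 210 (x) by 310 mm (y), deck 40 mm high, left or right of the tray; origin under its centre, x to the robot's left, y towards the robot (turned by its yaw). Four bays 64 mm apart run along x: open aluminium V cradles, 29 mm wide over the edges, 57 mm high. Fixed brass contact at the right end, sliding contact at the left; power switch on the strip farthest from the robot.
- tray: Black tray, fixed, 260 mm (x) by 220 mm (y), rim 12 mm high, floor 4 mm above the counter; origin under its centre. The cells stand in it on their flat ends. It stands on the other side from the charger.
- bay_1 (a point): Centre of the face of bay 1's fixed (plus) contact, a brass plate 20 mm wide on a black block 28 mm wide and 78 mm high above the counter. Axes of the charger: x runs along the bay to its sliding contact. Bay 1 is nearest the robot. The V cradle spans x = 6 to 56 mm. A cell lying home has its axis on this x axis (66 mm above the counter) and its button here.
- contact_1 (a joint): Sliding (minus) contact of bay 1: 0 m = fully open (tip 90 mm from the fixed contact's face), grows as it slides towards the fixed contact, up to 0.034 m (56 mm). It stays where it is left; sliding it takes about 3 N, about 4 to 5 N with a cell before it. Starts anywhere from open to nearly closed.
- contact_1_tip (a point): Front end of bay 1's sliding contact: a brass pin 10 mm thick, 18 mm long, at the height of a lying cell's axis, on a black carriage 28 mm long, 26 mm wide. Axes of the charger. On the carriage stands a ribbed grey grip, 18 mm (x) by 16 mm (y), centred 31 mm beyond this point along x, from 9 to 40 mm above it.
- bay_2 (a point): Centre of the face of bay 2's fixed (plus) contact, a brass plate 20 mm wide on a black block 28 mm wide and 78 mm high above the counter. Axes of the charger: x runs along the bay to its sliding contact. Bay 1 is nearest the robot. The V cradle spans x = 6 to 56 mm. A cell lying home has its axis on this x axis (66 mm above the counter) and its button here.
- contact_2 (a joint): Sliding (minus) contact of bay 2: 0 m = fully open (tip 90 mm from the fixed contact's face), grows as it slides towards the fixed contact, up to 0.034 m (56 mm). It stays where it is left; sliding it takes about 3 N, about 4 to 5 N with a cell before it. Starts anywhere from open to nearly closed.
- contact_2_tip (a point): Front end of bay 2's sliding contact: a brass pin 10 mm thick, 18 mm long, at the height of a lying cell's axis, on a black carriage 28 mm long, 26 mm wide. Axes of the charger. On the carriage stands a ribbed grey grip, 18 mm (x) by 16 mm (y), centred 31 mm beyond this point along x, from 9 to 40 mm above it.
- bay_3 (a point): Centre of the face of bay 3's fixed (plus) contact, a brass plate 20 mm wide on a black block 28 mm wide and 78 mm high above the counter. Axes of the charger: x runs along the bay to its sliding contact. Bay 1 is nearest the robot. The V cradle spans x = 6 to 56 mm. A cell lying home has its axis on this x axis (66 mm above the counter) and its button here.
- contact_3 (a joint): Sliding (minus) contact of bay 3: 0 m = fully open (tip 90 mm from the fixed contact's face), grows as it slides towards the fixed contact, up to 0.034 m (56 mm). It stays where it is left; sliding it takes about 3 N, about 4 to 5 N with a cell before it. Starts anywhere from open to nearly closed.
- contact_3_tip (a point): Front end of bay 3's sliding contact: a brass pin 10 mm thick, 18 mm long, at the height of a lying cell's axis, on a black carriage 28 mm long, 26 mm wide. Axes of the charger. On the carriage stands a ribbed grey grip, 18 mm (x) by 16 mm (y), centred 31 mm beyond this point along x, from 9 to 40 mm above it.
- bay_4 (a point): Centre of the face of bay 4's fixed (plus) contact, a brass plate 20 mm wide on a black block 28 mm wide and 78 mm high above the counter. Axes of the charger: x runs along the bay to its sliding contact. Bay 1 is nearest the robot. The V cradle spans x = 6 to 56 mm. A cell lying home has its axis on this x axis (66 mm above the counter) and its button here.
- contact_4 (a joint): Sliding (minus) contact of bay 4: 0 m = fully open (tip 90 mm from the fixed contact's face), grows as it slides towards the fixed contact, up to 0.034 m (56 mm). It stays where it is left; sliding it takes about 3 N, about 4 to 5 N with a cell before it. Starts anywhere from open to nearly closed.
- contact_4_tip (a point): Front end of bay 4's sliding contact: a brass pin 10 mm thick, 18 mm long, at the height of a lying cell's axis, on a black carriage 28 mm long, 26 mm wide. Axes of the charger. On the carriage stands a ribbed grey grip, 18 mm (x) by 16 mm (y), centred 31 mm beyond this point along x, from 9 to 40 mm above it.
- cell_a: Round rechargeable cell, 32 mm in diameter and 70 mm long, 145 g, grey wrap with a white band near the plus end; may be absent. Origin: centre of its flat (minus) end; z runs along its axis to the plus end. The plus button at its other end is 12 mm across and 3 mm high (included in the length). Starts standing on its flat end in the tray, button up.
- cell_b: Round rechargeable cell, 32 mm in diameter and 61 mm long, 145 g, grey wrap with a white band near the plus end; may be absent. Origin: centre of its flat (minus) end; z runs along its axis to the plus end. The plus button at its other end is 12 mm across and 3 mm high (included in the length). Starts standing on its flat end in the tray, button up.
- cell_c: Round rechargeable cell, 32 mm in diameter and 70 mm long, 145 g, grey wrap with a white band near the plus end; may be absent. Origin: centre of its flat (minus) end; z runs along its axis to the plus end. The plus button at its other end is 12 mm across and 3 mm high (included in the length). Starts standing on its flat end in the tray, button up.
- cell_d: Round rechargeable cell, 32 mm in diameter and 61 mm long, 145 g, grey wrap with a white band near the plus end; may be absent. Origin: centre of its flat (minus) end; z runs along its axis to the plus end. The plus button at its other end is 12 mm across and 3 mm high (included in the length). Starts standing on its flat end in the tray, button up.
- power (a joint): Power slide switch of the charger: 0 m = off (right end), 0.032 m = fully on (left end, along the charger's x). Stays where it is left; about 2 N. Starts at or near off.
- power_top (a point): Centre of the top of the switch's knob: 16 mm (x) by 14 mm (y), rising 24 mm from the deck.
- stubby: stubby screwdriver, 110 mm, lying in the far part of the tray (leave alone).
- meter: hand multimeter, 85 x 165 x 34 mm, lying on its back beyond the charger and tray (leave alone).
- pack: tool battery pack, 115 x 75 x 61 mm, beyond the charger and tray (leave alone).

How it is judged:
On the way, in this order (a step that is already met when the one before it is completed fails the run):
1. every cell lies in a bay between its two contacts (((x of cell_a in the frame of bay_1 between 0.067 and 0.073 m and y of cell_a in the frame of bay_1 between -0.004 and 0.004 m and z of cell_a in the frame of bay_1 between -0.004 and 0.004 m and x of cell_a in the frame of contact_1_tip between -0.003 and 0.003 m and angle between the z axis of cell_a and the x axis of bay_1, either way round below 0.08 rad) or (x of cell_a in the frame of bay_2 between 0.067 and 0.073 m and y of cell_a in the frame of bay_2 between -0.004 and 0.004 m and z of cell_a in the frame of bay_2 between -0.004 and 0.004 m and x of cell_a in the frame of contact_2_tip between -0.003 and 0.003 m and angle between the z axis of cell_a and the x axis of bay_2, either way round below 0.08 rad) or (x of cell_a in the frame of bay_3 between 0.067 and 0.073 m and y of cell_a in the frame of bay_3 between -0.004 and 0.004 m and z of cell_a in the frame of bay_3 between -0.004 and 0.004 m and x of cell_a in the frame of contact_3_tip between -0.003 and 0.003 m and angle between the z axis of cell_a and the x axis of bay_3, either way round below 0.08 rad) or (x of cell_a in the frame of bay_4 between 0.067 and 0.073 m and y of cell_a in the frame of bay_4 between -0.004 and 0.004 m and z of cell_a in the frame of bay_4 between -0.004 and 0.004 m and x of cell_a in the frame of contact_4_tip between -0.003 and 0.003 m and angle between the z axis of cell_a and the x axis of bay_4, either way round below 0.08 rad)) and ((x of cell_b in the frame of bay_1 between 0.058 and 0.064 m and y of cell_b in the frame of bay_1 between -0.004 and 0.004 m and z of cell_b in the frame of bay_1 between -0.004 and 0.004 m and x of cell_b in the frame of contact_1_tip between -0.003 and 0.003 m and angle between the z axis of cell_b and the x axis of bay_1, either way round below 0.08 rad) or (x of cell_b in the frame of bay_2 between 0.058 and 0.064 m and y of cell_b in the frame of bay_2 between -0.004 and 0.004 m and z of cell_b in the frame of bay_2 between -0.004 and 0.004 m and x of cell_b in the frame of contact_2_tip between -0.003 and 0.003 m and angle between the z axis of cell_b and the x axis of bay_2, either way round below 0.08 rad) or (x of cell_b in the frame of bay_3 between 0.058 and 0.064 m and y of cell_b in the frame of bay_3 between -0.004 and 0.004 m and z of cell_b in the frame of bay_3 between -0.004 and 0.004 m and x of cell_b in the frame of contact_3_tip between -0.003 and 0.003 m and angle between the z axis of cell_b and the x axis of bay_3, either way round below 0.08 rad) or (x of cell_b in the frame of bay_4 between 0.058 and 0.064 m and y of cell_b in the frame of bay_4 between -0.004 and 0.004 m and z of cell_b in the frame of bay_4 between -0.004 and 0.004 m and x of cell_b in the frame of contact_4_tip between -0.003 and 0.003 m and angle between the z axis of cell_b and the x axis of bay_4, either way round below 0.08 rad)) and ((x of cell_c in the frame of bay_1 between 0.067 and 0.073 m and y of cell_c in the frame of bay_1 between -0.004 and 0.004 m and z of cell_c in the frame of bay_1 between -0.004 and 0.004 m and x of cell_c in the frame of contact_1_tip between -0.003 and 0.003 m and angle between the z axis of cell_c and the x axis of bay_1, either way round below 0.08 rad) or (x of cell_c in the frame of bay_2 between 0.067 and 0.073 m and y of cell_c in the frame of bay_2 between -0.004 and 0.004 m and z of cell_c in the frame of bay_2 between -0.004 and 0.004 m and x of cell_c in the frame of contact_2_tip between -0.003 and 0.003 m and angle between the z axis of cell_c and the x axis of bay_2, either way round below 0.08 rad) or (x of cell_c in the frame of bay_3 between 0.067 and 0.073 m and y of cell_c in the frame of bay_3 between -0.004 and 0.004 m and z of cell_c in the frame of bay_3 between -0.004 and 0.004 m and x of cell_c in the frame of contact_3_tip between -0.003 and 0.003 m and angle between the z axis of cell_c and the x axis of bay_3, either way round below 0.08 rad) or (x of cell_c in the frame of bay_4 between 0.067 and 0.073 m and y of cell_c in the frame of bay_4 between -0.004 and 0.004 m and z of cell_c in the frame of bay_4 between -0.004 and 0.004 m and x of cell_c in the frame of contact_4_tip between -0.003 and 0.003 m and angle between the z axis of cell_c and the x axis of bay_4, either way round below 0.08 rad)) and ((x of cell_d in the frame of bay_1 between 0.058 and 0.064 m and y of cell_d in the frame of bay_1 between -0.004 and 0.004 m and z of cell_d in the frame of bay_1 between -0.004 and 0.004 m and x of cell_d in the frame of contact_1_tip between -0.003 and 0.003 m and angle between the z axis of cell_d and the x axis of bay_1, either way round below 0.08 rad) or (x of cell_d in the frame of bay_2 between 0.058 and 0.064 m and y of cell_d in the frame of bay_2 between -0.004 and 0.004 m and z of cell_d in the frame of bay_2 between -0.004 and 0.004 m and x of cell_d in the frame of contact_2_tip between -0.003 and 0.003 m and angle between the z axis of cell_d and the x axis of bay_2, either way round below 0.08 rad) or (x of cell_d in the frame of bay_3 between 0.058 and 0.064 m and y of cell_d in the frame of bay_3 between -0.004 and 0.004 m and z of cell_d in the frame of bay_3 between -0.004 and 0.004 m and x of cell_d in the frame of contact_3_tip between -0.003 and 0.003 m and angle between the z axis of cell_d and the x axis of bay_3, either way round below 0.08 rad) or (x of cell_d in the frame of bay_4 between 0.058 and 0.064 m and y of cell_d in the frame of bay_4 between -0.004 and 0.004 m and z of cell_d in the frame of bay_4 between -0.004 and 0.004 m and x of cell_d in the frame of contact_4_tip between -0.003 and 0.003 m and angle between the z axis of cell_d and the x axis of bay_4, either way round below 0.08 rad))), for 0.3 s.
2. the power switch is on (value of joint power above 0.028 m), for 0.2 s.
At the end, for the whole second after the job is handed in: Every cell present is at rest along the axis of a bay (within 4 mm, 0.08 rad), button end within 3 mm of the fixed contact and flat end within 3 mm of the sliding contact's tip; the power switch, slid only after that, is at 0.028 m or more (all of step 1 and value of joint power above 0.028 m and linear speed of each of cell_a, cell_b, cell_c, cell_d below 0.02 m/s); the robot touches nothing.
It fails at once if one of the other things on the counter is moved more than 6 cm (distance of any of stubby, meter, pack from where it was at the start of the episode above 0.06 m).
Of cell_a, cell_b, cell_c, cell_d only 3 to 4 are there at a start; the rules pass over those that are not, and their reading is None.
At some moment in a run one of cell_a, cell_b, cell_c, cell_d may be knocked a few centimetres aside while the robot is not near it.
Once in a run the grip may slacken for a moment while it holds something.
It also fails if it takes over 210 s, if anything falls off the work surface, if the arm or the gripper's body presses on something with over 40 N, if the wrist force passes 120 N, or if a joint passes its speed limit or range.

## Working session

There is one attempt and no reset: what is moved stays moved. The work goes in short steps, Python scripts to look and compute and a tool call to move; the robot and the scene stay as the last step left them, time stands still between calls to the robot, and variables do not carry over. Pictures are saved under pics/ and viewed, at most 14 in all, crops included, and the job is handed in when it is done.

Besides the shell and the picture viewer there is one more tool, called after "Request:" as a command line: name --argument value ..., lists and objects as JSON in quotes. move_arm: Moves the arm, as the interface text tells. Its arguments: {"type":"object","properties":{"commands":{"type":"string"},"grip_force":{"type":"number"}},"required":["commands"]}

```bash
ls; mkdir -p pics; python3 - <<'E'
from station import telemetry, snapshot
import cv2,numpy as np
s=telemetry.sense();print(s)
for n in ["scene","top","wrist"]:
    d=snapshot(n);cv2.imwrite(f"pics/{n}0.png",d["image"][:,:,::-1]);print(n,d["fx"],d["cx"],d["cy"],d["k1"],np.round(d["pose"],3).tolist())
E
```

```text
pics
{'t': 0.0, 'q': array([-1.51647008e+00,  5.28478654e-01,  1.43393790e+00, -6.60916378e-06,
        1.18138237e+00, -1.78515941e-01]), 'qd': array([ 0.00231734, -0.00132762, -0.00174748, -0.000774  , -0.00080319,
        0.0005625 ]), 'tau': array([ 1.07663996e-03, -4.42343760e+01, -1.78022879e+01, -2.54586394e-05,
        8.46014125e-03, -7.97853687e-06]), 'tcp_pos': array([ 0.1441918 , -0.60738806,  0.23031462]), 'tool_rot': array([ 9.93229965e-01,  1.16159459e-01,  6.54051442e-05, -1.10119948e-03]), 'force': array([ 0.31883638, -0.15967283, -0.53854699]), 'ft_torque': array([ 0.01019114, -0.03408978, -0.03444528]), 'gripper_force': 0.0, 'finger_gap': 0.9987109132614708}
scene 396.68131039582966 314.65833213437685 207.49116075130436 -0.03708339982676232 [[0.698, 0.61, -0.374, 0.923], [0.716, -0.597, 0.363, -0.317], [-0.001, -0.521, -0.854, 0.82], [0.0, 0.0, 0.0, 1.0]]
top 370.5553533226142 319.2389893096256 203.26561926104011 0.024277611552184275 [[-0.025, -0.997, 0.075, 0.535], [-1.0, 0.025, -0.007, 0.002], [0.005, -0.075, -0.997, 0.819], [0.0, 0.0, 0.0, 1.0]]
wrist 307.43911780445393 316.9463077971548 201.1463178006261 -0.03460791299983048 [[0.231, -0.928, -0.293, 0.22], [-0.973, -0.221, -0.067, -0.589], [-0.003, 0.301, -0.954, 0.373], [0.0, 0.0, 0.0, 1.0]]
```

View pics/top0.png

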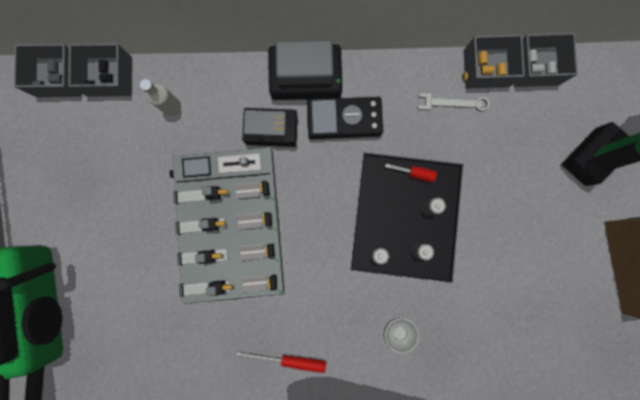

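View pics/scene0.png

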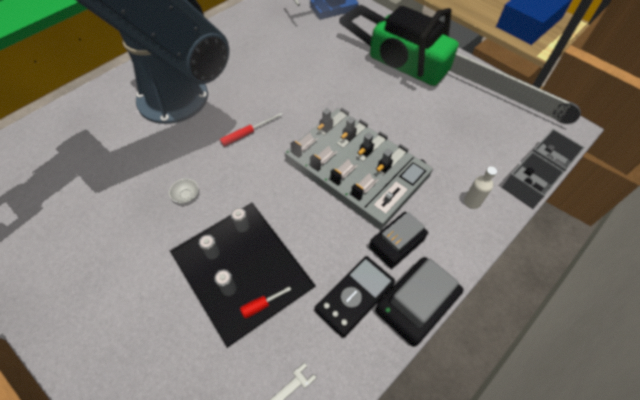

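```bash
cat > h.py <<'E'
import cv2,numpy as np
from station import telemetry, snapshot
from scipy.spatial.transform import Rotation as R
def ray(d,u,v):
    p=np.array([(u-d["cx"])/d["fx"],(v-d["cy"])/d["fy"]]);q=p.copy()
    for _ in range(20): q=p/(1+d["k1"]*(q@q))
    T=d["pose"];return T[:3,3],T[:3,:3]@np.array([q[0],q[1],1])
def plane(d,u,v,z):
    o,r=ray(d,u,v);return o+r*(z-o[2])/r[2]
def proj(d,P):
    T=d["pose"];c=T[:3,:3].T@(np.asarray(P)-T[:3,3]);q=c[:2]/c[2];q=q*(1+d["k1"]*(q@q))
    return np.array([q[0]*d["fx"]+d["cx"],q[1]*d["fy"]+d["cy"]])
def two(a,ua,b,ub):
    o1,r1=ray(a,*ua);o2,r2=ray(b,*ub);r1/=np.linalg.norm(r1);r2/=np.linalg.norm(r2)
    s=np.linalg.lstsq(np.c_[r1,-r2],o2-o1,rcond=None)[0];p,q=o1+s[0]*r1,o2+s[1]*r2
    return (p+q)/2,np.linalg.norm(p-q)
E
python3 - <<'E'
from h import *
d=snapshot("top");im=d["image"];hsv=cv2.cvtColor(im,cv2.COLOR_RGB2HSV)
b=cv2.resize(im[140:310,150:480],None,fx=2.4,fy=2.4,interpolation=cv2.INTER_CUBIC)
cv2.imwrite("pics/crop1.png",b[:,:,::-1])
print("deck",hsv[230,190],hsv[205,220],"counter",hsv[230,320],hsv[320,200])
# brass
m=cv2.inRange(hsv,(10,110,80),(28,255,255));m[:,:160]=0;m[:,300:]=0;m[:140]=0
n,_,st,c=cv2.connectedComponentsWithStats(m)
for i in range(1,n):
    if st[i,4]>6: print("brass",st[i],c[i],plane(d,*c[i],.066).round(4))
# cells: bright low-sat in tray
m=((hsv[...,2]>100)&(hsv[...,1]<60)).astype(np.uint8);m[:,:362]=0;m[:,452:]=0;m[:185]=0;m[270:]=0
n,_,st,c=cv2.connectedComponentsWithStats(m)
for i in range(1,n):
    if st[i,4]>20: print("cell",st[i],c[i],plane(d,*c[i],.06).round(4))
E
```

```text
deck [ 54   8 167] [ 85  12 125] counter [120   6 133] [130   6 133]
brass [260 183   3   9  18] [261.16666667 187.16666667] [0.6274 0.1148 0.066 ]
brass [217 189  10   6  42] [221.54761905 191.42857143] [0.6207 0.1955 0.066 ]
brass [263 215   2   9  17] [263.52941176 218.76470588] [0.5628 0.1109 0.066 ]
brass [215 221  10   6  42] [219.14285714 223.33333333] [0.5559 0.2007 0.066 ]
brass [265 247   3   9  18] [266.33333333 250.61111111] [0.4985 0.1062 0.066 ]
brass [211 253  10   6  42] [215.4047619  255.52380952] [0.4915 0.2084 0.066 ]
brass [268 279   3  10  23] [268.7826087  283.65217391] [0.4328 0.1022 0.066 ]
brass [222 284  10   7  43] [226.20930233 286.76744186] [0.429  0.1871 0.066 ]
cell [430 198  16  16 191] [437.36125654 205.21989529] [ 0.5819 -0.2451  0.06  ]
cell [418 245  16  15 189] [425.66666667 251.79365079] [ 0.4877 -0.2167  0.06  ]
cell [373 248  16  16 193] [380.53367876 255.80310881] [ 0.4818 -0.1247  0.06  ]
```

View pics/crop1.png

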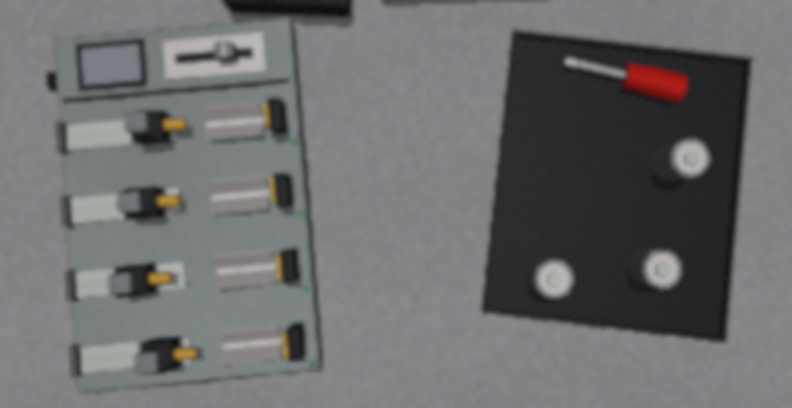

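```bash
python3 - <<'E'
from h import *
d=snapshot("top");s=snapshot("scene");im=s["image"].copy()
big=cv2.resize(im[190:310,180:260],None,fx=5,fy=5,interpolation=cv2.INTER_CUBIC)
for c in [(437.4,205.2),(425.7,251.8),(380.5,255.8)]:
    for z,col in [(.062,(255,0,0)),(.071,(0,255,0))]:
        P=plane(d,*c,z);u=proj(s,P);print(P.round(4),u.round(1))
        ring=[proj(s,P+[.016*np.cos(a),.016*np.sin(a),0]) for a in np.arange(0,6.3,.1)]
        cv2.polylines(big,[np.int32([( (r[0]-180+.5)*5,(r[1]-190+.5)*5) for r in ring])],True,col,1)
cv2.imwrite("pics/cells.png",big[:,:,::-1])
E
```

```text
[ 0.5818 -0.2446  0.062 ] [223.1 278.3]
[ 0.5812 -0.2416  0.071 ] [223.2 275.5]
[ 0.4878 -0.2161  0.062 ] [206.8 239.8]
[ 0.4883 -0.2135  0.071 ] [207.  237.2]
[ 0.4819 -0.1243  0.062 ] [238.7 212.3]
[ 0.4826 -0.1228  0.071 ] [238.8 210. ]
```

View pics/cells.png

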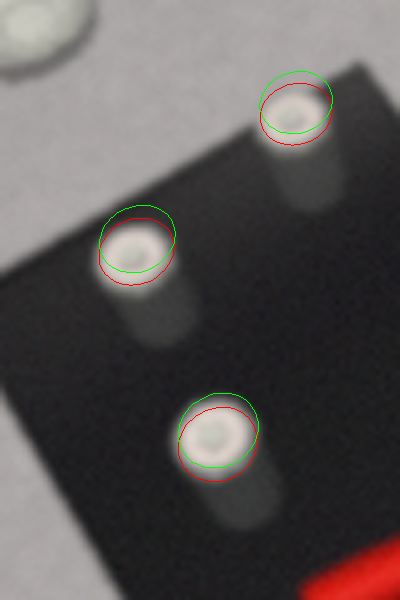

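```bash
cat >> h.py <<'E'
YAW=np.deg2rad(93.7)
def Rt(tilt,yaw=YAW):  # tool x along charger x, z down, then tilt (deg) about tool y
    x=np.array([np.cos(yaw),np.sin(yaw),0]);z=np.array([0,0,-1.]);y=np.cross(z,x)
    return np.c_[x,y,z]@R.from_rotvec([0,np.deg2rad(tilt),0]).as_matrix()
def plan(legs,yaw=YAW,start=None):
    """legs: (TCP xyz, tilt); if 'g' third, xyz is the grasp point. print chained shifts/turns in tool axes"""
    s=telemetry.sense();p=s["tcp_pos"];M=R.from_quat(s["tool_rot"]).as_matrix()
    if start is not None: p,M=np.array(start[0]),Rt(start[1],yaw)
    for l in legs:
        T=Rt(l[1],yaw);P=np.array(l[0],float)
        if len(l)>2: P=P+.019*T[:,2]
        dx=M.T@(P-p)*1e3;w=np.rad2deg(R.from_matrix(M.T@T).as_rotvec())
        print(dx.round(1),w.round(1),"rows>=",round(max(np.linalg.norm(dx)/62.5,np.linalg.norm(w)/10.7),1));p,M=P,T
E
python3 -c "
from h import *
plan([((.50,-.18,.25),0)])"
```

```text
[ 444.9 -334.3  -18.7] [ -0.   -0.  -80.4] rows>= 8.9
```

Request:
move_arm --commands "222 -167 -9 0 0 -40 1;222 -167 -9 0 0 -40 1;222 -167 -9 0 0 -40 1;222 -167 -9 0 0 -40 1;222 -167 -9 0 0 -40 1"

```text
t: 0.92
tcp_pos: [0.3231, -0.3913, 0.2405]
tool_rot: [0.893, 0.45, 0.0, -0.001]
force: [-0.7, -0.8, -0.1]
finger_gap: 0.999
gripper_force: 0.0
```

Request:
move_arm --commands "278 15 -10 0 0 -40.4 1;278 15 -10 0 0 -40.4 1;278 15 -10 0 0 -40.4 1;278 15 -10 0 0 -40.4 1;278 15 -10 0 0 -40.4 1"

```text
t: 1.55
tcp_pos: [0.5013, -0.1776, 0.2506]
tool_rot: [0.682, 0.731, 0.0, 0.0]
force: [-0.1, -0.7, 0.0]
finger_gap: 1.001
gripper_force: 0.0
```

```bash
python3 - <<'E'
from h import *
d=snapshot("wrist");s=telemetry.sense();print(s["tcp_pos"],s["q"],s["force"])
im=d["image"];cv2.imwrite("pics/w1.png",im[:,:,::-1])
for c in [(.5812,-.2416,.071),(.4878,-.2161,.062),(.4819,-.1243,.062)]: print(proj(d,c))
E
```

```text
[ 0.50281231 -0.17601792  0.2507311 ] [-0.54826094  0.37856087  1.64230677  0.00317802  1.11908833 -0.61906929] [ 0.68319653 -0.07237039 -0.27741421]
[381.7994665  239.09628344]
[301.97292584 210.18630753]
[301.22924091 127.57426842]
```

View pics/w1.png

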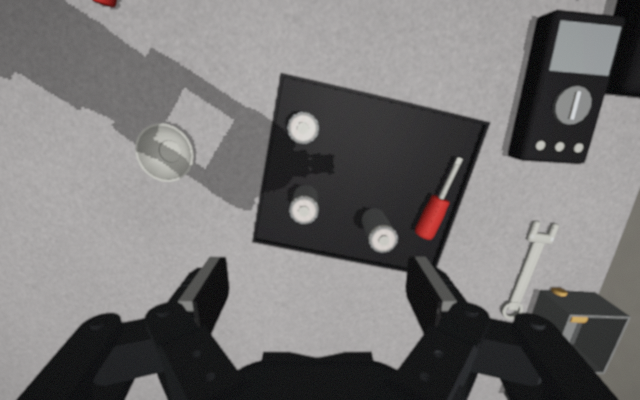

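```bash
python3 -c "
from h import *
plan([((.483,-.124,.15),-50,'g'),((.483,-.124,.038),-50,'g')])"
```

```text
[ 38.6 -16.6 112.9] [  0.3 -50.1   0.2] rows>= 4.7
[85.8  0.  72. ] [0. 0. 0.] rows>= 1.8
```

Request:
move_arm --commands "39 -17 113 0 -50 0 1;39 -17 113 0 -50 0 1;39 -17 113 0 -50 0 1;39 -17 113 0 -50 0 1;39 -17 113 0 -50 0 1"

```text
t: 2.22
tcp_pos: [0.4792, -0.1435, 0.1372]
tool_rot: [0.64, 0.678, -0.253, 0.258]
force: [-0.7, 0.7, -0.2]
finger_gap: 1.0
gripper_force: 0.0
```

```bash
python3 - <<'E'
from h import *
d=snapshot("wrist");s=telemetry.sense();print(s["tcp_pos"],s["q"],s["force"])
t=snapshot("scene")
im=np.vstack([d["image"][:,100:500],]);cv2.imwrite("pics/w2.png",np.hstack([cv2.resize(d["image"],(400,250)),cv2.resize(t["image"],(400,250))])[:,:,::-1])
print(proj(d,(.483,-.124,.065)))
plan([((.483,-.124,.038),-50,'g')])
E
```

```text
[ 0.47825625 -0.14081212  0.13475648] [-0.11168753  0.63768734  1.94541768 -1.14078461  0.82244219  0.75205637] [-0.74289181  2.48916832 -2.2826861 ]
[325.33178312 130.70932682]
[74.3  8.6 79.5] [-1.1 -8.   0.5] rows>= 1.7
```

View pics/w2.png

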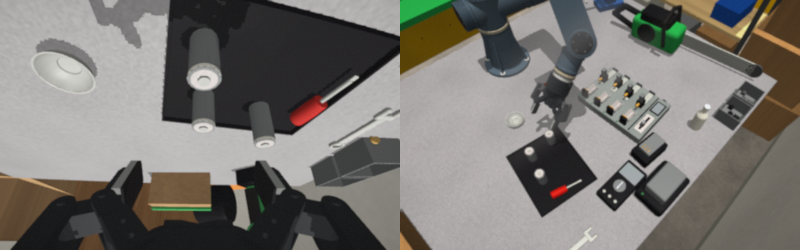

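Request:
move_arm --commands "74 8.6 79.5 -1 -8 0.5 1;74 8.6 79.5 -1 -8 0.5 1;74 8.6 79.5 -1 -8 0.5 1;74 8.6 79.5 -1 -8 0.5 1;74 8.6 79.5 -1 -8 0.5 1"

```text
t: 2.95
tcp_pos: [0.4897, -0.1394, 0.0347]
tool_rot: [0.624, 0.657, -0.289, 0.309]
force: [0.9, -0.5, 0.2]
finger_gap: 0.999
gripper_force: 0.0
```

```bash
python3 - <<'E'
from h import *
s=telemetry.sense();print(s["tcp_pos"],s["q"],s["force"])
plan([((.483,-.124,.038),-50,'g')])
E
```

```text
[ 0.48971052 -0.1394302   0.03465762] [-0.04943122  0.91412972  1.93043891 -1.42971336  0.87816736  1.19233193] [ 0.85688143 -0.45862822  0.23568843]
[ 7.5 -5.8  4.7] [-0.2  0.  -0.7] rows>= 0.2
```

```bash
python3 - <<'E'
from h import *
plan([((.483,-.124,.038),-43,'g')])
E
```

```text
[ 9.9 -5.8  4.6] [-0.2  7.  -0.7] rows>= 0.7
```

Request:
move_arm --commands "10 -6 4.6 0 7 -0.7 1;10 -6 4.6 0 7 -0.7 1;10 -6 4.6 0 7 -0.7 0;10 -6 4.6 0 7 -0.7 -0.8;10 -6 4.6 0 7 -0.7 -0.8" --grip_force 50

```text
t: 3.58
tcp_pos: [0.4821, -0.1355, 0.0193]
tool_rot: [0.635, 0.68, -0.254, 0.264]
force: [1.7, 0.0, -0.2]
finger_gap: 0.381
gripper_force: 0.4
```

Request:
move_arm --commands "0 0 0 0 0 0 -0.8;0 0 0 0 0 0 -0.8;0 0 0 0 0 0 -0.8;0 0 0 0 0 0 -0.8;0 0 0 0 0 0 -0.8"

```text
t: 4.2
tcp_pos: [0.4821, -0.1356, 0.0195]
tool_rot: [0.636, 0.68, -0.254, 0.264]
force: [-0.2, 2.8, 5.5]
finger_gap: 0.366
gripper_force: 49.0
```

```bash
python3 - <<'E'
from h import *
s=telemetry.sense();print(s["q"])
d=snapshot("wrist");cv2.imwrite("pics/w3.png",d["image"][:,:,::-1])
plan([((.483,-.124,.16),-43,'g')])
E
```

```text
[-0.09550171  0.88960442  1.95426261 -1.39871782  0.75344753  1.12053501]
[-87.4   0.6 -91.7] [-0.4 -0.   0.3] rows>= 2.0
```

View pics/w3.png

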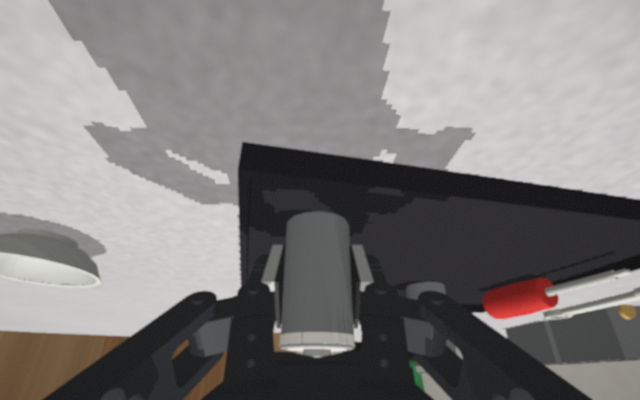

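```bash
python3 - <<'E'
from h import *
plan([((.5,-.11,.18),-35,'g'),((.56,.02,.2),5,'g'),((.6247,.1494,.165),47,'g')])
E
```

```text
[ -89.1   18.3 -115.4] [-0.4  8.   0.3] rows>= 2.4
[103.8  68.3 -93. ] [ 0. 40.  0.] rows>= 3.7
[134.1  72.9  40.9] [-0. 42. -0.] rows>= 3.9
```

Request:
move_arm --commands "-44 0 -57 0 2 0 -0.8;-89 18 -115 0 8 0 -0.8;-89 18 -115 0 8 0 -0.8;-89 18 -115 0 8 0 -0.8;-89 18 -115 0 8 0 -0.8"

```text
t: 4.88
tcp_pos: [0.4986, -0.1212, 0.1626]
tool_rot: [0.652, 0.696, -0.21, 0.215]
force: [-0.2, -0.4, -2.1]
finger_gap: 0.359
gripper_force: 49.9
```

Request:
move_arm --commands "104 68 -93 0 40 0 -0.8;104 68 -93 0 40 0 -0.8;104 68 -93 0 40 0 -0.8;104 68 -93 0 40 0 -0.8;104 68 -93 0 40 0 -0.8"

```text
t: 5.5
tcp_pos: [0.5581, 0.0191, 0.1772]
tool_rot: [0.686, 0.727, 0.025, -0.037]
force: [-0.3, 0.3, -1.0]
finger_gap: 0.358
gripper_force: 50.0
```

Request:
move_arm --commands "134 73 41 0 42 0 -0.8;134 73 41 0 42 0 -0.8;134 73 41 0 42 0 -0.8;134 73 41 0 42 0 -0.8;134 73 41 0 42 0 -0.8"

```text
t: 6.12
tcp_pos: [0.6208, 0.1617, 0.1454]
tool_rot: [0.631, 0.665, 0.266, -0.297]
force: [-0.4, -0.1, -1.0]
finger_gap: 0.359
gripper_force: 50.0
```

```bash
python3 - <<'E'
from h import *
s=telemetry.sense();print(s["q"],s["tcp_pos"])
d=snapshot("wrist");cv2.imwrite("pics/w4.png",d["image"][:,:,::-1])
np.save("pics/w4.npy",d,allow_pickle=True)
plan([((.6247,.1494,.165),47,'g')])
for b in [(.627,.1135,.066),(.5625,.1095,.066),(.498,.105,.066),(.4328,.101,.066)]: print(proj(d,b).round(1))
E
```

```text
[-0.2592453   0.77863956  1.51575205  0.79718689  1.29815753 -0.71886289] [0.62084407 0.16166537 0.14540879]
[ 4.   2.3 -2.8] [-0.6  0.1 -0.8] rows>= 0.1
[323.1 368.7]
[227.6 368.2]
[134.7 367.4]
[ 45.9 364.6]
```

View pics/w4.png

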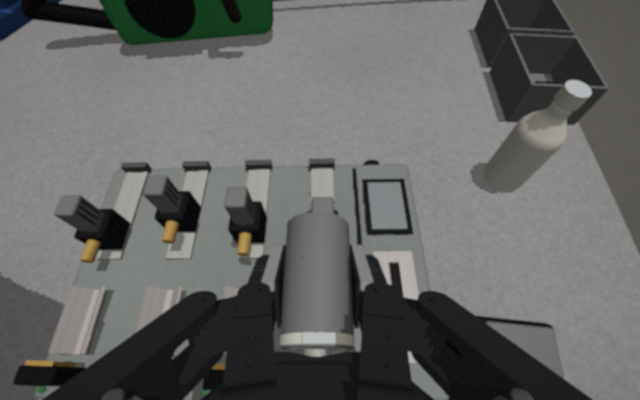

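```bash
python3 - <<'E'
from h import *
plan([((.6243,.1494,.078),47,'g'),((.6243,.1494,.070),47,'g'),((.6243,.1494,.067),47,'g')])
E
```

```text
[-59.5   3.4  56.7] [-0.6  0.1 -0.8] rows>= 1.3
[-5.9  0.   5.5] [0. 0. 0.] rows>= 0.1
[-2.2  0.   2. ] [0. 0. 0.] rows>= 0.0
```

Request:
move_arm --commands "-30 3.4 28 -0.6 0 -0.8 -0.8;-59.5 3.4 56.7 -0.6 0 -0.8 -0.8;-59.5 3.4 56.7 -0.6 0 -0.8 -0.8;-59.5 3.4 56.7 -0.6 0 -0.8 -0.8;-59.5 3.4 56.7 -0.6 0 -0.8 -0.8"

```text
t: 6.8
tcp_pos: [0.627, 0.1637, 0.0702]
tool_rot: [0.625, 0.671, 0.276, -0.287]
force: [0.1, -0.6, -1.1]
finger_gap: 0.363
gripper_force: 50.0
```

Request:
move_arm --commands "-3 0 3 0 0 0 -0.8;-6 0 5.5 0 0 0 -0.8;-6 0 5.5 0 0 0 -0.8;-6 0 5.5 0 0 0 -0.8;-6 0 5.5 0 0 0 -0.8"

```text
t: 7.42
tcp_pos: [0.626, 0.1637, 0.0607]
tool_rot: [0.626, 0.67, 0.276, -0.289]
force: [-0.4, -0.9, 5.6]
finger_gap: 0.359
gripper_force: 53.4
```

```bash
python3 - <<'E'
from h import *
plan([((.6243,.1494,.067),47,'g')])
d=snapshot("wrist");cv2.imwrite("pics/w5.png",d["image"][100:400,100:540,::-1])
t=snapshot("top");hsv=cv2.cvtColor(t["image"],cv2.COLOR_RGB2HSV)
cv2.imwrite("pics/t5.png",cv2.resize(t["image"][140:300,160:300],None,fx=4,fy=3.6)[:,:,::-1])
E
```

```text
[-5.1 -2.7  4.4] [ 0.3 -0.1  0.3] rows>= 0.1
```

View pics/w5.png

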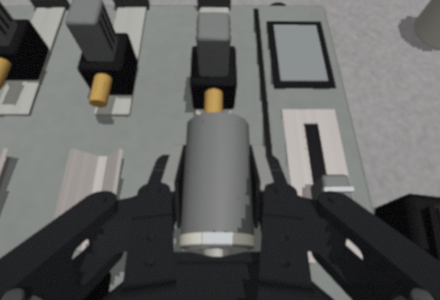

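Request:
move_arm --commands "1.5 -2.7 -1.5 0.3 0 0.3 -0.8;1.5 -2.7 -1.5 0.3 0 0.3 -0.8;0 -2.7 0 0.3 0 0.3 -0.8;-2 -2.7 2 0.3 0 0.3 -0.8;-2 -2.7 2 0.3 0 0.3 -0.8"

```text
t: 8.15
tcp_pos: [0.6237, 0.1634, 0.0567]
tool_rot: [0.627, 0.669, 0.273, -0.291]
force: [0.9, 0.6, -0.9]
finger_gap: 0.355
gripper_force: 50.2
```

```bash
python3 - <<'E'
from h import *
s=telemetry.sense();print(s["force"],s["ft_torque"],s["tau"].round(1))
plan([((.6243,.1494,.067),47,'g')])
E
```

```text
[ 0.93386822  0.59256986 -0.94122944] [-0.46812148 -0.12345724 -0.12693879] [ -0.1 -50.4  -8.    1.5   2.3   0. ]
[-2.  -0.4  1.7] [ 0.1 -0.   0. ] rows>= 0.0
```

Request:
move_arm --commands "-0.7 -0.4 0.6 0 0 0 -0.8;-1.4 -0.4 1.2 0 0 0 -0.8;-2 -0.4 1.8 0 0 0 -0.8;-2 -0.4 1.8 0 0 0 -0.8;-2 -0.4 1.8 0 0 0 -0.8"

```text
t: 8.78
tcp_pos: [0.624, 0.1635, 0.0562]
tool_rot: [0.626, 0.669, 0.275, -0.291]
force: [1.2, -0.6, 8.0]
finger_gap: 0.362
gripper_force: 50.8
```

```bash
python3 - <<'E'
from h import *
T=Rt(47);s=telemetry.sense();p=s["tcp_pos"]-T[:,2]*.09
plan([(p,47),((.618,.248,.18),0),((.618,.248,.088),0)])
E
```

```text
[  0.3   0.2 -90. ] [ 0.1 -0.2  0.1] rows>= 1.4
[148.3  -0.6  67.6] [  0. -47.  -0.] rows>= 4.4
[ 0.  0. 92.] [0. 0. 0.] rows>= 1.5
```

Request:
move_arm --commands "0 0 0 0 0 0 0.2;0 0 0 0 0 0 0.2;0 0 0 0 0 0 0.2;0 0 -45 0 0 0 0.2;0 0 -90 0 0 0 0.2"

```text
t: 9.4
tcp_pos: [0.6265, 0.0975, 0.1156]
tool_rot: [0.627, 0.669, 0.272, -0.292]
force: [0.7, -0.6, -0.2]
finger_gap: 0.601
gripper_force: 0.0
```

```bash
python3 - <<'E'
from h import *
d=snapshot("wrist");cv2.imwrite("pics/w6.png",d["image"][:,:,::-1])
s=telemetry.sense();print(s["q"])
plan([((.618,.248,.18),0),((.618,.248,.088),0)])
E
```

```text
[-0.36082056  0.82874278  1.48583071  0.75972645  1.3217901  -0.81295411]
[150.9  -2.2  72.4] [  0.5 -46.8   0. ] rows>= 4.4
[ 0.  0. 92.] [0. 0. 0.] rows>= 1.5
```

View pics/w6.png

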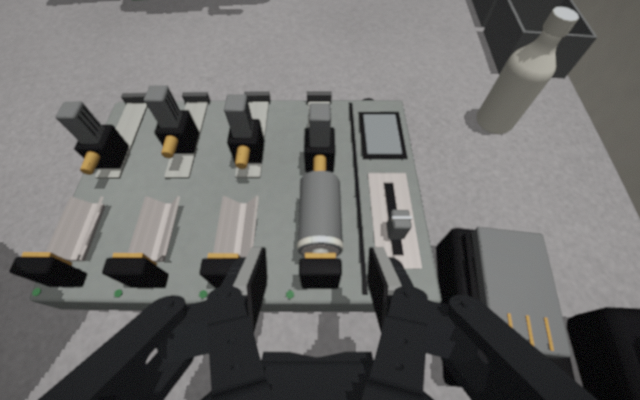

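Request:
move_arm --commands "20 -2 -20 0 -8 0 0;60 -2 10 0.5 -18 0 -0.5;100 -2 35 0.5 -28 0 -1;151 -2 72 0.5 -47 0 -1;151 -2 72 0.5 -47 0 -1"

```text
t: 10.07
tcp_pos: [0.6143, 0.2575, 0.1791]
tool_rot: [0.681, 0.733, -0.002, -0.0]
force: [-0.8, 0.2, -0.7]
finger_gap: -0.001
gripper_force: 0.0
```

```bash
python3 - <<'E'
from h import *
plan([((.618,.248,.12),0),((.618,.248,.088),0),((.6195,.226,.088),0)])
E
```

```text
[-9.6  3.1 59.1] [-0.2  0.1  0.5] rows>= 1.0
[ 0.  0. 32.] [0. 0. 0.] rows>= 0.5
[-22.1   0.1   0. ] [0. 0. 0.] rows>= 0.4
```

Request:
move_arm --commands "-10 3 45 0 0 0.5 -1;-10 3 91 0 0 0.5 -1;-10 3 91 0 0 0.5 -1;-10 3 91 0 0 0.5 -1;-10 3 91 0 0 0.5 -1"

```text
t: 10.7
tcp_pos: [0.6198, 0.2432, 0.0884]
tool_rot: [0.686, 0.728, -0.0, -0.001]
force: [0.1, 1.0, 0.2]
finger_gap: 0.003
gripper_force: 0.0
```

Request:
move_arm --commands "-5 0 0 0 0 0 -1;-10 0 0 0 0 0 -1;-14 0 0 0 0 0 -1;-14 0 0 0 0 0 -1;-14 0 0 0 0 0 -1"

```text
t: 11.32
tcp_pos: [0.6191, 0.2289, 0.086]
tool_rot: [0.686, 0.728, -0.002, -0.003]
force: [0.7, 0.9, 1.5]
finger_gap: 0.002
gripper_force: 0.6
```

Request:
move_arm --commands "-1 0 0 0 0 0 -1;-2 0 0 0 0 0 -1;-3 0 0 0 0 0 -1;-4 0 0 0 0 0 -1;-4 0 0 0 0 0 -1"

```text
t: 11.95
tcp_pos: [0.6191, 0.2272, 0.0861]
tool_rot: [0.686, 0.728, -0.001, -0.004]
force: [0.8, 9.7, 0.3]
finger_gap: 0.0
gripper_force: 4.4
```

Request:
move_arm --commands "-1 0 0 0 0 0 -1;-2 0 0 0 0 0 -1;-2 0 0 0 0 0 -1;-2 0 0 0 0 0 -1;-2 0 0 0 0 0 -1"

```text
t: 12.58
tcp_pos: [0.6191, 0.227, 0.0862]
tool_rot: [0.686, 0.728, 0.0, -0.005]
force: [0.1, 13.7, 0.0]
finger_gap: -0.001
gripper_force: 6.7
```

```bash
python3 - <<'E'
from h import *
d=snapshot("top")
cv2.imwrite("pics/t7.png",cv2.resize(d["image"][140:300,160:300],None,fx=4,fy=3.6)[:,:,::-1])
w=snapshot("wrist");cv2.imwrite("pics/w7.png",w["image"][:,:,::-1])
im=np.hstack([cv2.resize(d["image"][140:300,160:300],(420,480)),cv2.resize(w["image"][:,120:520],(380,380)) if 0 else cv2.resize(w["image"][:,160:480],(380,480))]);cv2.imwrite("pics/c7.png",im[:,:,::-1])
E
```

```text
(no output)
```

View pics/c7.png

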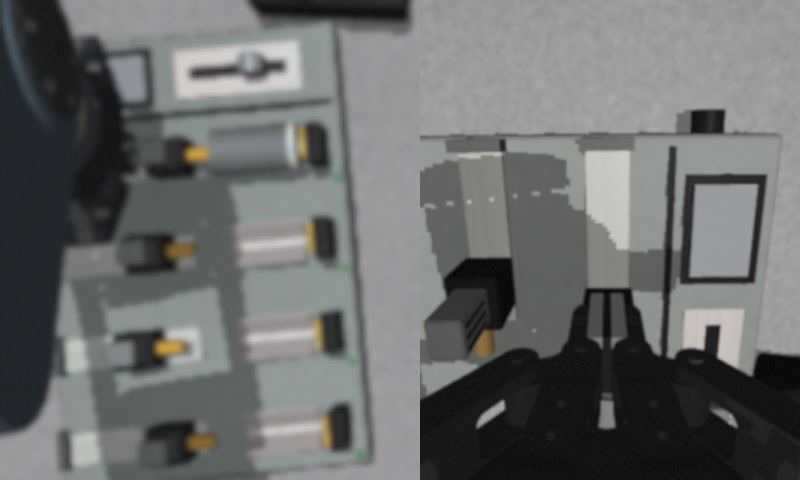

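```bash
python3 - <<'E'
s=open('h.py').read()
s=s.replace("T=Rt(l[1],yaw);P=np.array(l[0],float)","yw=np.deg2rad(l[3]) if len(l)>3 else yaw;T=Rt(l[1],yw);P=np.array(l[0],float)").replace("if len(l)>2:","if len(l)>2 and l[2]:")
open('h.py','w').write(s)
E
python3 - <<'E'
from h import *
plan([((.617,.240,.088),0),((.60,.215,.2),0),((.52,-.0,.2),-12,0,110),((.484,-.2105,.14),-47,'g',128.7)])
E
```

```text
[13.1 -1.4 -1.7] [-0.3 -0.4 -0.3] rows>= 0.2
[ -23.9  -18.6 -112. ] [0. 0. 0.] rows>= 1.9
[-209.4  -93.7    0. ] [ -1.7 -11.9 -16.2] rows>= 3.7
[-179.1 -101.4  112.7] [ -9.4 -34.7 -16.5] rows>= 3.8
```

Request:
move_arm --commands "10 0 0 0 0 0 -1;17 0 -1 0 0 0 -1;17 0 -60 0 0 0 -0.5;-7 -20 -113 0 0 0 0.5;-7 -20 -113 0 0 0 0.5"

```text
t: 13.3
tcp_pos: [0.6025, 0.2135, 0.2041]
tool_rot: [0.686, 0.727, 0.0, 0.0]
force: [0.1, -0.2, -1.2]
finger_gap: 0.635
gripper_force: 0.0
```

Request:
move_arm --commands "-209 -94 0 -1.7 -12 -16 0.5;-209 -94 0 -1.7 -12 -16 0.5;-209 -94 0 -1.7 -12 -16 0.5;-209 -94 0 -1.7 -12 -16 0.5;-209 -94 0 -1.7 -12 -16 0.5"

```text
t: 13.92
tcp_pos: [0.5172, -0.0018, 0.1987]
tool_rot: [0.576, 0.811, -0.064, 0.082]
force: [-0.1, -0.1, 0.1]
finger_gap: 0.748
gripper_force: 0.0
```

Request:
move_arm --commands "-179 -101 100 -9.4 -34.7 -16.5 0.5;-179 -101 100 -9.4 -34.7 -16.5 0.5;-179 -101 100 -9.4 -34.7 -16.5 0.5;-179 -101 100 -9.4 -34.7 -16.5 0.5;-179 -101 100 -9.4 -34.7 -16.5 0.5"

```text
t: 14.55
tcp_pos: [0.5229, -0.2081, 0.2011]
tool_rot: [0.418, 0.841, -0.17, 0.299]
force: [0.1, -1.8, 1.6]
finger_gap: 0.751
gripper_force: 0.0
```

```bash
python3 - <<'E'
from h import *
d=snapshot("top");hsv=cv2.cvtColor(d["image"],cv2.COLOR_RGB2HSV)
w=snapshot("wrist");s=telemetry.sense();print(s["q"],s["tcp_pos"])
cv2.imwrite("pics/w8.png",w["image"][:,:,::-1])
hw=cv2.cvtColor(w["image"],cv2.COLOR_RGB2HSV);m=((hw[...,2]>150)&(hw[...,1]<40)).astype(np.uint8)
n,_,st,c=cv2.connectedComponentsWithStats(m)
print([ (st[i].tolist(),c[i].round(1).tolist()) for i in range(1,n) if 80<st[i,4]<4000])
for P in [(.5812,-.2416,.071),(.4878,-.2161,.062)]: print(proj(w,P))
plan([((.489,-.2155,.09),-47,'g',128.7),((.489,-.2155,.036),-47,'g',128.7)])
E
```

```text
[-0.38797428  0.43860376  2.02894865 -1.42998668  0.37542113  0.27037549] [ 0.52462082 -0.21085535  0.20409217]
[([258, 44, 44, 36, 1080], [279.5, 61.7]), ([434, 92, 57, 30, 255], [463.6, 106.4]), ([609, 115, 31, 18, 152], [624.6, 123.6]), ([338, 134, 32, 22, 533], [353.4, 144.6])]
[352.11629006 144.02870078]
[277.45183671  60.86081011]
[ 85.8 -26.7  95. ] [-3.2 -6.5 -0.6] rows>= 2.1
[39.5  0.  36.8] [0. 0. 0.] rows>= 0.9
```

View pics/w8.png

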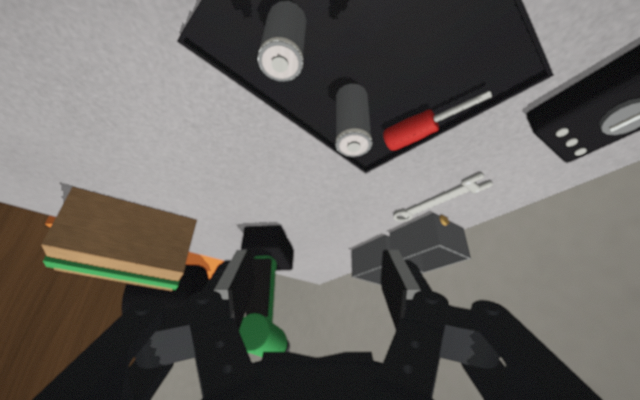

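```bash
python3 - <<'E'
from h import *
plan([((.53,-.16,.22),-8,0,90),((.489,-.2155,.105),-46,'g',45),((.489,-.2155,.036),-46,'g',45)])
E
```

```text
[ 17.8  33.7 -37.6] [13.4 32.1 34.1] rows>= 4.5
[-46.7 -50.7 136. ] [ 20.8 -36.   40.8] rows>= 5.4
[49.6  0.  47.9] [0. 0. 0.] rows>= 1.1
```

Request:
move_arm --commands "18 34 -38 13.4 32 34 0.5;18 34 -38 13.4 32 34 0.5;18 34 -38 13.4 32 34 0.5;18 34 -38 13.4 32 34 0.5;18 34 -38 13.4 32 34 0.5"

```text
t: 15.28
tcp_pos: [0.5294, -0.1548, 0.2192]
tool_rot: [0.679, 0.727, -0.066, 0.077]
force: [-0.2, -1.0, -0.5]
finger_gap: 0.748
gripper_force: 0.0
```

```bash
python3 - <<'E'
from h import *
s=telemetry.sense();print(s["q"])
plan([((.489,-.2155,.105),-46,'g',45),((.489,-.2155,.036),-46,'g',45)])
E
```

```text
[-0.39124343  0.42573019  1.68736975 -0.21968575  0.94066853 -0.33806867]
[-39.8 -56.  137.7] [ 24.4 -32.5  43.3] rows>= 5.5
[49.6  0.  47.9] [0. 0. 0.] rows>= 1.1
```

Request:
move_arm --commands "-20 -28 50 12 -16 22 0.5;-40 -56 100 24 -32 43 0.5;-40 -56 138 24.4 -32.5 43.3 0.5;-40 -56 138 24.4 -32.5 43.3 0.5;-40 -56 138 24.4 -32.5 43.3 0.5"

```text
t: 15.9
tcp_pos: [0.4786, -0.227, 0.0906]
tool_rot: [0.841, 0.399, -0.334, 0.146]
force: [-0.1, -0.8, -0.8]
finger_gap: 0.753
gripper_force: 0.0
```

```bash
python3 - <<'E'
from h import *
w=snapshot("wrist");s=telemetry.sense();print(s["q"])
plan([((.489,-.2155,.036),-46,'g',45)])
cv2.imwrite("pics/w9.png",w["image"][:,:,::-1])
hw=cv2.cvtColor(w["image"],cv2.COLOR_RGB2HSV);m=((hw[...,2]>150)&(hw[...,1]<40)).astype(np.uint8)
n,_,st,c=cv2.connectedComponentsWithStats(m)
print([ (st[i].tolist(),c[i].round(1).tolist()) for i in range(1,n) if 80<st[i,4]<8000])
for P in [(.5812,-.2416,.071),(.4885,-.2155,.062)]: print(proj(w,P))
E
```

```text
[-0.30174002  0.8222185   1.58735864 -0.73071847  1.19799195  0.82605105]
[44.8 -1.2 48.6] [ 2.9 -3.2  4.5] rows>= 1.1
[([314, 175, 20, 7, 89], [324.2, 177.8])]
[536.42134203 173.13370547]
[318.39940804 198.56480537]
```

```bash
python3 - <<'E'
from h import *
g=cv2.cvtColor(cv2.imread("pics/w9.png"),cv2.COLOR_BGR2GRAY)
print(g[150:230:5,270:380:5])
w=snapshot("wrist")
for z in (.004,.035,.062,.065): print(z,proj(w,(.4885,-.2155,z)).round(0),proj(w,(.4885,-.2155,z)+.016*np.array([.707,-.707,0])).round(0),proj(w,(.4885,-.2155,z)-.016*np.array([.707,-.707,0])).round(0))
t=snapshot("top");hsv=cv2.cvtColor(t["image"],cv2.COLOR_RGB2HSV)
print(t["image"][235:270:3,405:445:3,1])
E
```

```text
[[ 40  43  38  39  41  63  75  78  82  83  85  85  78  73  74  70  56  41
   41  41  41  42]
 [ 42  42  42  40  39  69  76  77  83  85  85  87  78  76  75  72  59  42
   42  42  41  41]
 [ 30  40  39  42  42  71  77  79  81  85  86  88  79  76  73  70  62  40
   43  38  41  42]
 [ 22  19  40  42  41  73  77  77  80  85  84  84  78  77  74  71  64  42
   40  41  41  41]
 [ 35  20  21  40  40  73  79  78  80  84  81  81  76  76  74  72  65  41
   41  40  39  40]
 [175  46  24  21  41  74  77 111 139 153 147 145 152 115  79  72  65  40
   41  41  36  26]
 [184 184  70  24  23  98 142 149 157 141 159 149 160 144 139 120  69  31
   24  20  23  21]
 [182 183 183 118  36 138 135 147 163 172 183 176 163 153 114 137 123  21
   22  24  36  84]
 [187 186 185 183 164 145 173 214 217 220 221 219 216 215 187 152 148  60
  133 183 189 182]
 [187 186 186 185 189 159 219 220 209 128 121 126 193 218 219 197 159 189
  189 192 188 186]
 [187 188 188 189 188 164 221 220 170 206 210 208 176 219 217 203 188 185
  189 186 188 190]
 [185 183 184 184 184 181 181 219 215 208 207 208 208 217 214 167 188 189
  1
[... 565 characters left out ...]
4  68  69  69  70  55  42  42  41  43  40  43 106]
 [ 94  85  70  69  70  70  57  41  41  47  46  36  22  81]
 [ 90  94  70  70  71  69  60  42  39  47  47  47  38  26]
 [ 87  89  80  69  70  70  64  78  85  39  48  45  44  44]
 [ 70  84  88  72  69  70  77 198 200 101  46  46  45  44]
 [ 58  71  80  81  69  70 124 208 215 169  51  45  45  45]
 [ 60  58  70  77  74  69 129 208 215 175  52  46  46  45]
 [ 61  59  57  64  67  67 138 211 210 130  46  46  45  45]
 [ 61  60  59  55  38  41  86 147 119  52  45  45  45  44]
 [ 62  61  61  58  48  42  46  47  44  46  47  47  44  44]
 [ 62  61  60  59  57  56  78  45  45  46  46  45  44  44]
 [ 61  61  61  61  60  61 128  69  46  45  46  45  45  43]]
```

```bash
python3 - <<'E'
from h import *
plan([((.491,-.218,.034),-46,'g',45)])
E
```

```text
[47.2  3.2 50.7] [ 3.  -3.5  5. ] rows>= 1.1
```

Request:
move_arm --commands "24 3.2 25 3 -3.5 5 0.5;47 3.2 50.7 3 -3.5 5 0.5;47 3.2 50.7 3 -3.5 5 0.5;47 3.2 50.7 3 -3.5 5 0.5;47 3.2 50.7 3 -3.5 5 -0.8"

```text
t: 16.68
tcp_pos: [0.481, -0.2297, 0.0247]
tool_rot: [0.852, 0.35, -0.36, 0.151]
force: [-0.0, 0.0, -1.0]
finger_gap: 0.553
gripper_force: 0.0
```

Request:
move_arm --commands "0 0 0 0 0 0 -0.8;0 0 0 0 0 0 -0.8;0 0 0 0 0 0 -0.8;0 0 0 0 0 0 -0.8;0 0 0 0 0 0 -0.8"

```text
t: 17.3
tcp_pos: [0.4807, -0.2296, 0.0246]
tool_rot: [0.851, 0.349, -0.361, 0.151]
force: [1.0, 3.1, 6.0]
finger_gap: 0.361
gripper_force: 49.4
```

```bash
python3 - <<'E'
from h import *
s=telemetry.sense();print(s["q"]);M=R.from_quat(s["tool_rot"]).as_matrix();print("tilt",np.rad2deg(np.arccos(-M[2,2])),"grasp",s["tcp_pos"]-.019*M[:,2])
# bay3 target: face (.5625,.1095), grasp 4mm gap
F=np.array([.5625,.1095]);X=np.array([-.067,.998]);g=F+X*(.061-.030+.005);print(g)
plan([((.50,-.20,.17),-35,'g',55),((.53,-.06,.20),-2,'g',80),((*g,.155),44,'g')])
E
```

```text
[-0.29901452  0.95961828  1.53388367 -0.74671519  1.21371035  0.97075323]
tilt 46.07088761168752 grasp [ 0.49037821 -0.21993839  0.03779799]
[0.560088 0.145428]
[ -77.    -5.  -107.2] [-6.5 11.1 -8. ] rows>= 2.1
[ 101.2  -55.4 -103.3] [ -8.   32.5 -24. ] rows>= 3.8
[222.3  -9.2  31.9] [  5.   45.8 -13.1] rows>= 4.5
```

Request:
move_arm --commands "-38 0 -53 -2 3 -2 -0.8;-77 -5 -107 -6.5 11 -8 -0.8;-77 -5 -107 -6.5 11 -8 -0.8;-77 -5 -107 -6.5 11 -8 -0.8;-77 -5 -107 -6.5 11 -8 -0.8"

```text
t: 17.92
tcp_pos: [0.4925, -0.2088, 0.1508]
tool_rot: [0.846, 0.441, -0.268, 0.137]
force: [-0.3, -0.7, -0.6]
finger_gap: 0.357
gripper_force: 49.7
```

Request:
move_arm --commands "101 -55 -103 -8 32.5 -24 -0.8;101 -55 -103 -8 32.5 -24 -0.8;101 -55 -103 -8 32.5 -24 -0.8;101 -55 -103 -8 32.5 -24 -0.8;101 -55 -103 -8 32.5 -24 -0.8"

```text
t: 18.55
tcp_pos: [0.5281, -0.0625, 0.1774]
tool_rot: [0.767, 0.641, -0.015, 0.008]
force: [0.1, -0.4, -1.3]
finger_gap: 0.363
gripper_force: 49.9
```

Request:
move_arm --commands "222 -9 32 5 46 -13 -0.8;222 -9 32 5 46 -13 -0.8;222 -9 32 5 46 -13 -0.8;222 -9 32 5 46 -13 -0.8;222 -9 32 5 46 -13 -0.8"

```text
t: 19.18
tcp_pos: [0.5573, 0.1596, 0.1365]
tool_rot: [0.634, 0.674, 0.256, -0.28]
force: [-0.0, -0.6, -2.0]
finger_gap: 0.362
gripper_force: 49.9
```

```bash
python3 - <<'E'
from h import *
s=telemetry.sense();print(s["q"])
plan([((.5604,.1414,.155),44,'g'),((.5604,.1414,.078),44,'g'),((.5604,.1414,.071),44,'g')])
E
```

```text
[-0.27766654  0.72069119  1.69106597  0.78701489  1.19204244 -0.81737246]
[-0.2  1.8 -7.1] [-0.4 -0.5 -0.4] rows>= 0.1
[-53.5   0.   55.4] [0. 0. 0.] rows>= 1.2
[-4.9  0.   5. ] [0. 0. 0.] rows>= 0.1
```

Request:
move_arm --commands "-20 1.8 10 -0.4 -0.5 -0.4 -0.8;-53.7 1.8 48.3 -0.4 -0.5 -0.4 -0.8;-53.7 1.8 48.3 -0.4 -0.5 -0.4 -0.8;-53.7 1.8 48.3 -0.4 -0.5 -0.4 -0.8;-53.7 1.8 48.3 -0.4 -0.5 -0.4 -0.8"

```text
t: 19.8
tcp_pos: [0.5614, 0.1532, 0.0693]
tool_rot: [0.634, 0.677, 0.259, -0.269]
force: [0.5, 0.0, -0.8]
finger_gap: 0.36
gripper_force: 49.9
```

```bash
python3 - <<'E'
from h import *
plan([((.5604,.1414,.071),44,'g')])
E
```

```text
[-7.2 -1.9  9.6] [0.5 0.2 0.3] rows>= 0.2
```

Request:
move_arm --commands "-2 -1.9 4 0.5 0 0.3 -0.8;-5 -1.9 7 0.5 0 0.3 -0.8;-5 -1.9 7 0.5 0 0.3 -0.8;-5 -1.9 7 0.5 0 0.3 -0.8;-5 -1.9 7 0.5 0 0.3 -0.8"

```text
t: 20.42
tcp_pos: [0.5593, 0.1541, 0.0592]
tool_rot: [0.635, 0.676, 0.255, -0.273]
force: [-0.1, 0.6, -2.5]
finger_gap: 0.361
gripper_force: 49.9
```

```bash
python3 - <<'E'
from h import *
plan([((.5604,.1414,.071),44,'g')])
w=snapshot("wrist");cv2.imwrite("pics/w10.png",w["image"][:,:,::-1])
h=cv2.cvtColor(w["image"],cv2.COLOR_RGB2HSV);m=cv2.inRange(h,(10,110,80),(28,255,255))
n,_,st,c=cv2.connectedComponentsWithStats(m);print([(st[i].tolist(),c[i].round(0).tolist()) for i in range(1,n) if st[i,4]>40])
g=cv2.cvtColor(w["image"],cv2.COLOR_RGB2GRAY);print(g[230,250:400:5],g[250,250:400:5],g[180:240:4,318])
E
```

```text
[-1.   0.3  1.7] [-0.   0.2 -0.1] rows>= 0.0
[([199, 146, 20, 33, 539], [208.0, 161.0]), ([310, 162, 19, 34, 558], [319.0, 178.0]), ([79, 171, 27, 34, 612], [92.0, 187.0]), ([427, 189, 21, 24, 403], [437.0, 200.0]), ([0, 347, 74, 10, 438], [31.0, 351.0]), ([452, 349, 11, 10, 60], [458.0, 353.0]), ([297, 352, 42, 6, 160], [317.0, 354.0])]
[145 146 145 145 143 143 142  97  94 107 118 124 129 133 136 134 132 111
 114 104 131 141 143 142 143 143 143 143 141 142] [146 146 144 145 144 141 134  70 100 111 119 124 130 134 139 136 132 124
 117 106  63 140 142 143 143 142 142 143 143  94] [164 165 156  75  94 131 134 134 135 135 133 135 136 135 135]
```

Request:
move_arm --commands "-1 0.3 1 0 0 0 -0.8;-1.5 0.3 1.5 0 0 0 -0.8;-2 0.3 2.3 0 0 0 -0.8;-2 0.3 2.3 0 0 0 -0.8;-2 0.3 2.3 0 0 0 -0.8"

```text
t: 21.1
tcp_pos: [0.5595, 0.1543, 0.0562]
tool_rot: [0.635, 0.676, 0.255, -0.273]
force: [0.8, -0.5, -1.5]
finger_gap: 0.36
gripper_force: 49.9
```

Request:
move_arm --commands "-1 0 1 0 0 0 -0.8;-1 0 1 0 0 0 -0.8;-2 0 2 0 0 0 -0.8;-2 0 2 0 0 0 -0.8;-2 0 2 0 0 0 -0.8"

```text
t: 21.72
tcp_pos: [0.5595, 0.1543, 0.0533]
tool_rot: [0.635, 0.676, 0.255, -0.273]
force: [-0.2, -0.5, -2.5]
finger_gap: 0.362
gripper_force: 49.9
```

Request:
move_arm --commands "-0.7 0 0.7 0 0 0 -0.8;-0.7 0 0.7 0 0 0 -0.8;-1.4 0 1.4 0 0 0 -0.8;-1.4 0 1.4 0 0 0 -0.8;-1.4 0 1.4 0 0 0 -0.8"

```text
t: 22.35
tcp_pos: [0.5603, 0.1544, 0.052]
tool_rot: [0.635, 0.676, 0.256, -0.272]
force: [2.8, 1.5, 4.0]
finger_gap: 0.361
gripper_force: 50.1
```

Request:
move_arm --commands "0 0 0 0 0 0 0.2;0 0 0 0 0 0 0.2;0 0 0 0 0 0 0.2;0 0 -45 0 0 0 0.2;0 0 -90 0 0 0 0.2"

```text
t: 22.98
tcp_pos: [0.5628, 0.0918, 0.1164]
tool_rot: [0.635, 0.676, 0.254, -0.274]
force: [0.9, 0.1, 0.9]
finger_gap: 0.598
gripper_force: 0.0
```

```bash
python3 - <<'E'
from h import *
w=snapshot("wrist");cv2.imwrite("pics/w11.png",w["image"][:,:,::-1])
plan([((.5528,.2542,.18),0)])
E
```

```text
[162.7  -3.2  71.9] [  0.4 -43.6  -0.1] rows>= 4.1
```

Request:
move_arm --commands "20 -2 -25 0 -8 0 0;60 -2 5 0.4 -18 0 -0.5;100 -3 35 0.4 -28 0 -1;163 -3 72 0.4 -43.6 0 -1;163 -3 72 0.4 -43.6 0 -1"

```text
t: 23.65
tcp_pos: [0.5494, 0.2622, 0.1785]
tool_rot: [0.682, 0.731, -0.001, -0.002]
force: [0.3, -0.4, -0.7]
finger_gap: 0.0
gripper_force: 0.0
```

```bash
python3 - <<'E'
from h import *
w=snapshot("wrist");cv2.imwrite("pics/w12.png",w["image"][:,:,::-1])
t=snapshot("top");h=cv2.cvtColor(t["image"],cv2.COLOR_RGB2HSV);m=cv2.inRange(h,(10,110,80),(28,255,255));m[:,:160]=0;m[:,300:]=0;m[:140]=0
n,_,st,c=cv2.connectedComponentsWithStats(m);print([(st[i].tolist(),plane(t,*c[i],.066).round(3).tolist()) for i in range(1,n) if st[i,4]>5])
plan([((.5528,.2542,.088),0)])
E
```

```text
[([260, 183, 3, 10, 24], [0.627, 0.115, 0.066]), ([221, 189, 8, 6, 37], [0.621, 0.189, 0.066]), ([262, 215, 3, 9, 19], [0.563, 0.111, 0.066]), ([215, 221, 10, 6, 42], [0.556, 0.201, 0.066]), ([265, 247, 3, 9, 19], [0.499, 0.106, 0.066]), ([212, 253, 9, 6, 36], [0.491, 0.207, 0.066]), ([268, 279, 3, 10, 23], [0.433, 0.102, 0.066]), ([222, 284, 10, 7, 45], [0.429, 0.187, 0.066])]
[-11.    3.5  90.2] [-0.3 -0.3  0.6] rows>= 1.5
```

Request:
move_arm --commands "-10 3.5 45 0 0 0.6 -1;-10 3.5 90 0 0 0.6 -1;-10 3.5 90 0 0 0.6 -1;-10 3.5 90 0 0 0.6 -1;-10 3.5 90 0 0 0.6 -1"

```text
t: 24.38
tcp_pos: [0.555, 0.2495, 0.0892]
tool_rot: [0.687, 0.726, 0.0, -0.003]
force: [-0.1, -0.5, 0.3]
finger_gap: 0.0
gripper_force: 0.0
```

Request:
move_arm --commands "-6 0 0 0 0 0 -1;-12 0 0 0 0 0 -1;-18 0 0 0 0 0 -1;-24 0 0 0 0 0 -1;-26 0 0 0 0 0 -1"

```text
t: 25.0
tcp_pos: [0.5556, 0.2238, 0.0875]
tool_rot: [0.687, 0.726, -0.0, -0.004]
force: [0.9, 5.2, 3.5]
finger_gap: 0.002
gripper_force: 2.3
```

Request:
move_arm --commands "-2 0 0 0 0 0 -1;-4 0 0 0 0 0 -1;-5 0 0 0 0 0 -1;-5 0 0 0 0 0 -1;-5 0 0 0 0 0 -1"

```text
t: 25.62
tcp_pos: [0.5557, 0.2228, 0.0877]
tool_rot: [0.688, 0.726, 0.002, -0.005]
force: [-0.4, 15.3, 4.8]
finger_gap: 0.001
gripper_force: 7.6
```

```bash
python3 - <<'E'
from h import *
t=snapshot("top");h=cv2.cvtColor(t["image"],cv2.COLOR_RGB2HSV)
m=(((h[...,0]<8)|(h[...,0]>172))&(h[...,1]>130)&(h[...,2]>60)).astype(np.uint8);m[:150]=0;m[200:]=0;m[:,:360]=0;m[:,470:]=0
ys,xs=np.nonzero(m);b=cv2.boxPoints(cv2.minAreaRect(np.c_[xs,ys].astype(np.float32)));print([plane(t,*p,.02).round(3).tolist() for p in b])
m=((h[...,2]>100)&(h[...,1]<60)).astype(np.uint8);m[:,:362]=0;m[:,452:]=0;m[:185]=0;m[270:]=0
n,_,st,c=cv2.connectedComponentsWithStats(m)
for i in range(1,n):
    if st[i,4]>20: print("cell",st[i],plane(t,*c[i],.071).round(4))
plan([((.553,.238,.088),0),((.56,.20,.2),0),((.58,-.02,.2),-5,0,80),((.585,-.243,.13),-46,'g',50)])
E
```

```text
[[0.648, -0.198, 0.02], [0.675, -0.206, 0.02], [0.659, -0.263, 0.02], [0.632, -0.255, 0.02]]
cell [430 198  16  16 202] [ 0.5811 -0.2413  0.071 ]
[15.4 -1.8 -0.1] [-0.3 -0.6 -0.6] rows>= 0.2
[ -38.4    4.5 -112. ] [0. 0. 0.] rows>= 1.9
[-220.8    5.8    0. ] [ 0.6 -5.  13.7] rows>= 3.5
[-222.5   36.8  103. ] [ 13.2 -40.   27.7] rows>= 4.7
```

Request:
move_arm --commands "10 0 0 0 0 0 -1;19 0 -1 0 0 0 -1;19 0 -60 0 0 0 -0.5;-20 4 -113 0 0 0 0.3;-20 4 -113 0 0 0 0.3"

```text
t: 26.3
tcp_pos: [0.564, 0.1967, 0.2038]
tool_rot: [0.688, 0.726, 0.001, -0.001]
force: [0.4, -0.1, 0.6]
finger_gap: 0.637
gripper_force: 0.0
```

Request:
move_arm --commands "-221 6 0 0.6 -5 13.7 0.3;-221 6 0 0.6 -5 13.7 0.3;-221 6 0 0.6 -5 13.7 0.3;-221 6 0 0.6 -5 13.7 0.3;-221 6 0 0.6 -5 13.7 0.3"

```text
t: 26.92
tcp_pos: [0.5786, -0.0243, 0.1975]
tool_rot: [0.769, 0.637, -0.037, 0.023]
force: [0.9, 1.2, 0.7]
finger_gap: 0.652
gripper_force: 0.0
```

```bash
python3 - <<'E'
from h import *
w=snapshot("wrist");hw=cv2.cvtColor(w["image"],cv2.COLOR_RGB2HSV);m=((hw[...,2]>150)&(hw[...,1]<40)).astype(np.uint8)
s=telemetry.sense();print(s["tcp_pos"],s["q"])
plan([((.584,-.243,.13),-46,'g',45)])
E
```

```text
[ 0.57836049 -0.02261284  0.19758499] [-0.18761035  0.51755692  1.56747676 -0.09753117  1.07009236  0.04540163]
[-219.1   39.5   99.4] [ 14.5 -39.6  31.9] rows>= 4.9
```

Request:
move_arm --commands "-60 10 10 4 -11 9 0.3;-120 20 40 8 -20 18 0.3;-219 39 99 14.5 -39.6 32 0.3;-219 39 99 14.5 -39.6 32 0.3;-219 39 99 14.5 -39.6 32 0.3"

```text
t: 27.6
tcp_pos: [0.574, -0.253, 0.1159]
tool_rot: [0.85, 0.35, -0.363, 0.15]
force: [0.6, 0.4, 0.7]
finger_gap: 0.648
gripper_force: 0.0
```

```bash
python3 - <<'E'
from h import *
w=snapshot("wrist");s=telemetry.sense();print(s["q"],s["tcp_pos"])
cv2.imwrite("pics/w13.png",w["image"][:,:,::-1])
g=cv2.cvtColor(w["image"],cv2.COLOR_RGB2GRAY)
for P in [(.5815,-.242,.071),(.5815,-.242,.004)]: print(proj(w,P).round(0),proj(w,np.array(P)+.016*np.array([.707,-.707,0])).round(0))
u,v=proj(w,(.5815,-.242,.071)).astype(int)
print(v,u);print(g[max(v-40,0):v+36:5,u-50:u+55:5])
plan([((.584,-.243,.13),-46,'g',45),((.584,-.243,.043),-46,'g',45)])
E
```

```text
[-0.28642119  0.91534837  1.25212118 -0.69109851  1.470173    0.75358697] [ 0.57572697 -0.24999475  0.11320821]
[312. 173.] [341. 173.]
[313.  85.] [338.  85.]
173 312
[[ 43  45  43  42  44  64  79  82  87  89  90  91  83  80  76  74  51  42
   43  40  24]
 [ 42  42  40  42  42  66  80  81  88  87  88  87  89  81  79  81  51  36
   28  22  19]
 [ 40  42  43  43  40  68  81  81  87  85  86  83  91  78  77  80  50  20
   16  31  77]
 [ 42  43  43  43  43  73  80  81 102 121 132 141 128  93  79  82  55  40
  113 185 189]
 [ 45  41  43  44  43  73 117 148 158 148 156 164 159 163 142 100 134 192
  190 192 193]
 [ 41  42  43  45  41 120 148 129 148 162 166 165 161 152 148 142 144 192
  192 191 189]
 [ 42  43  41  43  42 142 158 185 219 224 225 222 219 217 177 154 160 188
  189 188 191]
 [ 45  44  43  41  32 162 208 224 225 185 160 164 214 225 222 189 179 196
  187 189 187]
 [ 43  41  25  22  24 168 223 224 206 182 210 207 168 221 221 214 172 190
  189 191 188]
 [ 24  20  26  61 154 185 186 225 223 212 212 211 213 222 224 172 189 189
  188 189 190]
 [ 31  98 189 194 195 191 192 176 199 216 217 218 217 194 181 192 189 188
  186 189 190]
 [190 193 193 191 193 194 193 193 190 193 192 193 190 190 190 192 191 190
  191 192 192]
 [194 192 190 192 193 189 193 191 190 193 192 187 189 190 191 185 192 190
  189 192 190]
 [191 191 191 194 195 194 194 192 193 190 193 192 190 189 191 188 190 192
  191 191 187]
 [191 191 194 193 191 194 193 191 191 192 195 194 192 195 188 187 189 192
  190 189 191]
 [192 190 191 192 193 193 195 190 192 190 192 191 193 190 193 193 194 193
  194 190 189]]
[-4.6  0.9 -0.4] [-0.1  0.3 -0.1] rows>= 0.1
[62.6  0.  60.4] [0. 0. 0.] rows>= 1.4
```

Request:
move_arm --commands "28 1 30 0 0 0 0.3;58 1 60 0 0 0 0.3;58 1 60 0 0 0 0.3;58 1 60 0 0 0 0.3;58 1 60 0 0 0 -0.8"

```text
t: 28.28
tcp_pos: [0.5761, -0.2544, 0.0378]
tool_rot: [0.851, 0.352, -0.358, 0.152]
force: [-4.2, 4.1, 3.3]
finger_gap: 0.449
gripper_force: 1.2
```

Request:
move_arm --commands "0 0 0 0 0 0 -0.8;0 0 0 0 0 0 -0.8;0 0 0 0 0 0 -0.8;0 0 0 0 0 0 -0.8;0 0 0 0 0 0 -0.8"

```text
t: 28.9
tcp_pos: [0.5758, -0.2545, 0.0379]
tool_rot: [0.851, 0.352, -0.359, 0.152]
force: [1.1, 3.0, 7.3]
finger_gap: 0.359
gripper_force: 49.6
```

```bash
python3 - <<'E'
from h import *
s=telemetry.sense();M=R.from_quat(s["tool_rot"]).as_matrix();gp=s["tcp_pos"]-.019*M[:,2];print("tilt",np.rad2deg(np.arccos(-M[2,2])),"grasp",gp)
F=np.array([.4983,.105]);X=np.array([-.067,.998]);g=F+X*(.070-(gp[2]-.004)+.006);print(g)
plan([((.57,-.22,.18),-35,'g',55),((.54,-.06,.20),-2,'g',80),((*g,.16),44,'g')])
E
```

```text
tilt 45.860666373787296 grasp [ 0.58534318 -0.24480004  0.05114998]
[0.49636705 0.13379232]
[-84.2 -25.9 -95.1] [-6.2 10.9 -7.8] rows>= 2.1
[  92.2 -116.1  -84.8] [ -8.   32.5 -24. ] rows>= 3.8
[197.8 -79.7  27.8] [  5.   45.8 -13.1] rows>= 4.5
```

Request:
move_arm --commands "-38 -5 -47 -2 3 -2 -0.8;-84 -26 -95 -6 11 -8 -0.8;-84 -26 -95 -6 11 -8 -0.8;-84 -26 -95 -6 11 -8 -0.8;-84 -26 -95 -6 11 -8 -0.8"

```text
t: 29.52
tcp_pos: [0.5625, -0.2288, 0.1597]
tool_rot: [0.845, 0.442, -0.268, 0.134]
force: [-0.3, -0.5, -1.6]
finger_gap: 0.362
gripper_force: 49.9
```

Request:
move_arm --commands "92 -116 -85 -8 32.5 -24 -0.8;92 -116 -85 -8 32.5 -24 -0.8;92 -116 -85 -8 32.5 -24 -0.8;92 -116 -85 -8 32.5 -24 -0.8;92 -116 -85 -8 32.5 -24 -0.8"

```text
t: 30.15
tcp_pos: [0.5381, -0.0621, 0.1784]
tool_rot: [0.767, 0.641, -0.014, 0.005]
force: [0.4, -0.0, -1.5]
finger_gap: 0.361
gripper_force: 50.0
```

Request:
move_arm --commands "198 -80 28 5 46 -13 -0.8;198 -80 28 5 46 -13 -0.8;198 -80 28 5 46 -13 -0.8;198 -80 28 5 46 -13 -0.8;198 -80 28 5 46 -13 -0.8"

```text
t: 30.78
tcp_pos: [0.4927, 0.1482, 0.1443]
tool_rot: [0.634, 0.673, 0.257, -0.282]
force: [0.4, -0.5, -2.5]
finger_gap: 0.363
gripper_force: 50.1
```

```bash
python3 - <<'E'
from h import *
s=telemetry.sense();print(s["q"])
plan([((.4963,.134,.16),44,'g'),((.4963,.134,.076),44,'g')])
E
```

```text
[-0.33691658  0.66167481  1.84886339  0.78469005  1.15435853 -0.92154089]
[ 0.6  2.6 -2.3] [-0.5 -0.9 -0.5] rows>= 0.1
[-58.4   0.   60.4] [0. 0. 0.] rows>= 1.3
```

Request:
move_arm --commands "-20 2.6 20 -0.5 -0.9 -0.5 -0.8;-57.8 2.6 58 -0.5 -0.9 -0.5 -0.8;-57.8 2.6 58 -0.5 -0.9 -0.5 -0.8;-57.8 2.6 58 -0.5 -0.9 -0.5 -0.8;-57.8 2.6 58 -0.5 -0.9 -0.5 -0.8"

```text
t: 31.4
tcp_pos: [0.4969, 0.147, 0.0663]
tool_rot: [0.634, 0.678, 0.258, -0.268]
force: [0.2, -0.1, -1.0]
finger_gap: 0.361
gripper_force: 50.5
```

```bash
python3 - <<'E'
from h import *
plan([((.4963,.134,.071),44,'g')])
w=snapshot("wrist");cv2.imwrite("pics/w14.png",w["image"][:,:,::-1])
h=cv2.cvtColor(w["image"],cv2.COLOR_RGB2HSV);m=cv2.inRange(h,(10,110,80),(28,255,255))
n,_,st,c=cv2.connectedComponentsWithStats(m);print([(st[i].tolist(),c[i].round(0).tolist()) for i in range(1,n) if st[i,4]>40])
g=cv2.cvtColor(w["image"],cv2.COLOR_RGB2GRAY);print(g[210,250:400:5],g[240,250:400:5],g[140:240:4,318])
E
```

```text
[-6.  -1.6  6.7] [0.5 0.3 0.3] rows>= 0.1
[([308, 148, 18, 28, 443], [316.0, 162.0]), ([196, 171, 21, 34, 551], [206.0, 187.0]), ([420, 191, 19, 22, 366], [429.0, 202.0]), ([527, 191, 23, 25, 401], [538.0, 203.0]), ([579, 338, 45, 9, 323], [601.0, 342.0]), ([445, 342, 14, 9, 81], [452.0, 346.0]), ([176, 344, 12, 8, 60], [181.0, 347.0]), ([294, 344, 47, 9, 347], [316.0, 348.0])]
[149 148 148 148 149 146 147 120  87 103 115 120 127 129 130 128 125 121
 112  93 144 144 143 141 141 142 142 138  93  93] [147 148 148 148 148 149 105  69  93 109 116 123 130 130 132 129 125 121
 114  97 141 144 144 142 143 144 139 139  91  92] [ 30  29  87 163 163 163 162 163 153  83 129 128 129 128 129 128 130 128
 131 129 131 132 129 131 131]
```

View pics/w14.png

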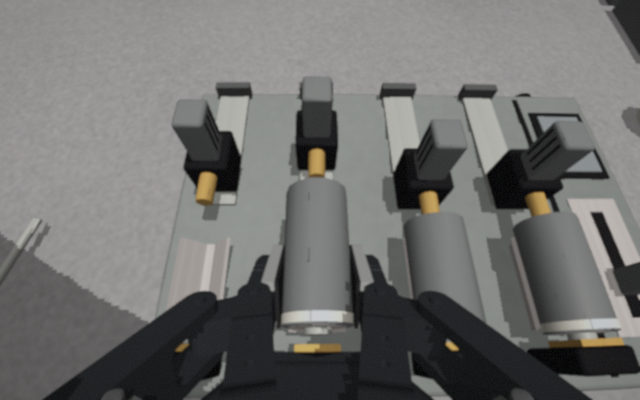

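Request:
move_arm --commands "-3 -0.8 3 0.3 0 0.3 -0.8;-6 -0.8 6.7 0.5 0 0.3 -0.8;-6 -0.8 6.7 0.5 0 0.3 -0.8;-6 -0.8 6.7 0.5 0 0.3 -0.8;-6 -0.8 6.7 0.5 0 0.3 -0.8"

```text
t: 32.08
tcp_pos: [0.4958, 0.1472, 0.056]
tool_rot: [0.635, 0.677, 0.254, -0.273]
force: [0.5, -0.4, -2.0]
finger_gap: 0.362
gripper_force: 50.5
```

Request:
move_arm --commands "-0.7 0 0.7 0 0 0 -0.8;-1.4 0 1.4 0 0 0 -0.8;-1.4 0 1.4 0 0 0 -0.8;-1.4 0 1.4 0 0 0 -0.8;-1.4 0 1.4 0 0 0 -0.8"

```text
t: 32.7
tcp_pos: [0.4965, 0.1473, 0.0544]
tool_rot: [0.635, 0.676, 0.255, -0.272]
force: [3.2, 1.8, 3.2]
finger_gap: 0.361
gripper_force: 50.4
```

Request:
move_arm --commands "0 0.5 0 0 0 0 0.2;0 0.5 0 0 0 0 0.2;0 0.5 0 0 0 0 0.2;0 0.5 -45 0 0 0 0.2;0 0.5 -90 0 0 0 0.2"

```text
t: 33.33
tcp_pos: [0.4997, 0.0847, 0.1193]
tool_rot: [0.635, 0.677, 0.254, -0.274]
force: [0.6, 0.2, -0.3]
finger_gap: 0.599
gripper_force: 0.0
```

```bash
python3 - <<'E'
from h import *
F=np.array([.4983,.105]);X=np.array([-.067,.998]);print(F+X*.155, "close", F+X*.1225)
plan([((*(F+X*.158),.18),0)])
E
```

```text
[0.487915 0.25969 ] close [0.4900925 0.227255 ]
[170.7  -0.5  79.7] [ -0.2 -43.8  -0. ] rows>= 4.1
```

Request:
move_arm --commands "20 0 -25 0 -8 0 0;60 0 5 0 -18 0 -0.5;100 0 35 0 -28 0 -1;170 0 78 0 -43.6 0 -1;170 0 78 0 -43.6 0 -1"

```text
t: 33.95
tcp_pos: [0.489, 0.2605, 0.1805]
tool_rot: [0.684, 0.73, 0.001, -0.002]
force: [0.8, 0.1, -1.6]
finger_gap: 0.0
gripper_force: 0.0
```

```bash
python3 - <<'E'
from h import *
F=np.array([.4983,.105]);X=np.array([-.067,.998])
plan([((*(F+X*.157),.088),0)])
E
```

```text
[ 0.8 -1.  92.5] [-0.1 -0.3 -0. ] rows>= 1.5
```

Request:
move_arm --commands "1 -1 45 0 0 0 -1;1 -1 92 0 0 0 -1;1 -1 92 0 0 0 -1;1 -1 92 0 0 0 -1;1 -1 92 0 0 0 -1"

```text
t: 34.58
tcp_pos: [0.4893, 0.2612, 0.0897]
tool_rot: [0.684, 0.729, 0.004, -0.004]
force: [0.2, -0.1, 0.6]
finger_gap: 0.001
gripper_force: 0.0
```

Request:
move_arm --commands "-6 0 0 0 0 0 -1;-12 0 0 0 0 0 -1;-18 0 0 0 0 0 -1;-24 0 0 0 0 0 -1;-30 0 0 0 0 0 -1"

```text
t: 35.2
tcp_pos: [0.4901, 0.2313, 0.0877]
tool_rot: [0.684, 0.73, 0.003, -0.005]
force: [-0.1, 5.7, 3.6]
finger_gap: -0.002
gripper_force: 3.2
```

Request:
move_arm --commands "-2 0 0 0 0 0 -1;-4 0 0 0 0 0 -1;-6 0 0 0 0 0 -1;-6 0 0 0 0 0 -1;-6 0 0 0 0 0 -1"

```text
t: 35.83
tcp_pos: [0.4904, 0.2275, 0.0878]
tool_rot: [0.684, 0.729, 0.004, -0.005]
force: [0.5, 10.3, 4.8]
finger_gap: -0.003
gripper_force: 5.4
```

Request:
move_arm --commands "-1 0 0 0 0 0 -1;-2 0 0 0 0 0 -1;-2 0 0 0 0 0 -1;-2 0 0 0 0 0 -1;-2 0 0 0 0 0 -1"

```text
t: 36.45
tcp_pos: [0.4904, 0.2274, 0.0879]
tool_rot: [0.685, 0.729, 0.005, -0.006]
force: [-0.9, 17.7, 4.0]
finger_gap: -0.002
gripper_force: 8.7
```

Request:
move_arm --commands "10 0 0 0 0 0 -1;20 0 -2 0 0 0 -1;20 0 -60 0 0 0 -1;20 0 -110 0 0 0 -1;20 0 -130 0 0 0 -1"

```text
t: 37.08
tcp_pos: [0.4906, 0.2421, 0.2204]
tool_rot: [0.684, 0.73, 0.003, -0.003]
force: [-0.6, 0.2, 0.2]
finger_gap: 0.002
gripper_force: 0.0
```

```bash
python3 - <<'E'
from h import *
t=snapshot("top");im=t["image"]
cv2.imwrite("pics/t15.png",cv2.resize(im[145:300,165:295],None,fx=5,fy=3.8,interpolation=cv2.INTER_CUBIC)[:,:,::-1])
cv2.imwrite("pics/t15raw.png",im[:,:,::-1])
h=cv2.cvtColor(im,cv2.COLOR_RGB2HSV);m=cv2.inRange(h,(10,110,80),(28,255,255));m[:,:160]=0;m[:,300:]=0;m[:140]=0
n,_,st,c=cv2.connectedComponentsWithStats(m);print([(st[i].tolist(),plane(t,*c[i],.066).round(3).tolist()) for i in range(1,n) if st[i,4]>5])
print(telemetry.sense()["tcp_pos"])
print(im[150:176:2,216:262:2,1])
E
```

```text
[([260, 183, 3, 10, 23], [0.626, 0.115, 0.066]), ([221, 189, 8, 6, 37], [0.621, 0.189, 0.066]), ([262, 215, 3, 9, 19], [0.563, 0.111, 0.066]), ([223, 220, 9, 6, 38], [0.557, 0.185, 0.066]), ([265, 247, 3, 9, 23], [0.498, 0.107, 0.066]), ([221, 252, 8, 6, 35], [0.493, 0.19, 0.066]), ([268, 279, 3, 10, 24], [0.433, 0.102, 0.066]), ([223, 285, 9, 5, 38], [0.429, 0.186, 0.066])]
[0.49143172 0.2422945  0.22187918]
[[138 138 136 138 138 132 133 133 133 135 128 126 126 130 134 132 126 129
  132 134 138 138 138]
 [122 124 127 131 131 128 130 130 132 134 133 135 136 136 137 137 139 141
  142 143 147 147 142]
 [131 132 134 134 135 135 137 138 139 142 145 150 153 155 160 164 169 174
  176 181 188 181 148]
 [135 146 153 158 161 165 171 172 177 183 185 185 178 175 174 182 194 195
  195 197 198 189 150]
 [138 170 186 188 189 190 190 191 192 193 194 179 142 153 140 131 170 192
  192 193 199 195 155]
 [137 173 192 192 190 188 188 187 187 183 174 154 126 158 144 107  91 117
  112 132 190 195 157]
 [134 169 191 177 141 124 115 109 102  95  80  77 112 149 134 100  51  58
   59 105 186 195 158]
 [133 167 191 160  72  52  57  57  67  77  82  93 102  91  80  67  84 143
  150 159 192 194 164]
 [132 163 190 177 141 140 147 151 163 176 180 181 176 129 117 124 151 188
  195 195 196 194 167]
 [131 158 189 191 190 190 190 191 191 191 192 192 191 183 182 183 190 193
  192 193 192 189 165]
 [132 155 187 190 189 187 186 185 186 186 184 181 179 177 176 173 167 162
  156 157 153 149 144]
 [133 147 165 167 165 154 148 141 143 148 144 143 140 139 138 139 136 134
  134 136 134 133 127]
 [132 133 132 132 135 134 133 131 130 130 130 125 122 120 115 115 110  98
   92  86  84  84  86]]
```

View pics/t15.png

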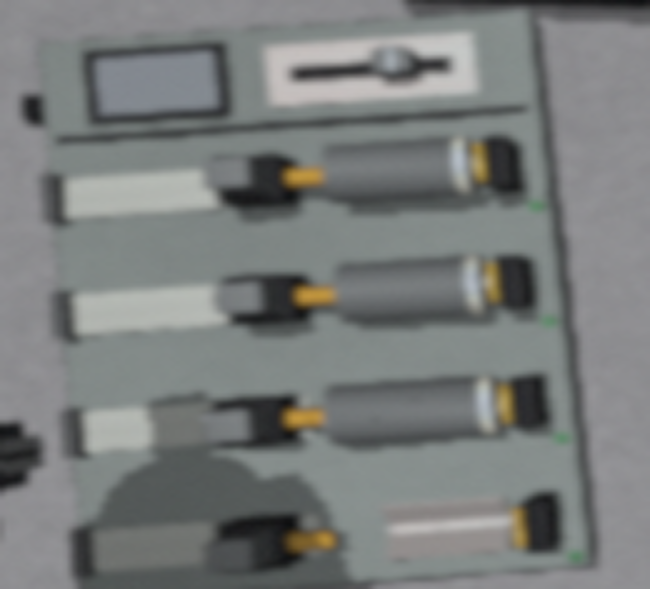

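```bash
python3 - <<'E'
from h import *
t=snapshot("top");K=plane(t,243,161.3,.064);print(K)
w=None
X=np.array([-.067,.998,0])
S=K-X*.032
plan([((.52,.13,.24),0),((S[0],S[1],.17),0),((S[0],S[1],.051),0)])
print("end",K+X*(.032-.019))
E
```

```text
[0.68209964 0.15163896 0.064     ]
[-113.6   21.8  -21.1] [ 0.1 -0.6  0. ] rows>= 1.9
[-20.9 163.2  70. ] [0. 0. 0.] rows>= 2.9
[  0.   0. 119.] [0. 0. 0.] rows>= 1.9
end [0.68122864 0.16461296 0.064     ]
```

Request:
move_arm --commands "-60 22 -21 0 -0.6 0 -1;-114 22 -21 0 -0.6 0 -1;-114 22 -21 0 -0.6 0 -1;-120 80 0 0 -0.6 0 -1;-135 120 30 0 -0.6 0 -1"

```text
t: 37.8
tcp_pos: [0.6194, 0.1164, 0.1848]
tool_rot: [0.683, 0.73, -0.001, -0.001]
force: [-0.0, 0.1, 0.1]
finger_gap: 0.0
gripper_force: 0.0
```

```bash
python3 - <<'E'
from h import *
S=np.array([.6821,.1516])-np.array([-.067,.998])*.032
w=snapshot("wrist");g=w["image"][...,1];cv2.imwrite("pics/w16.png",g)
K=proj(w,(.6821,.1516,.064));print(K)
u,v=K.astype(int);print(g[max(v-30,0):v+40:5,u-45:u+50:5])
plan([((*S,.1),0),((*S,.051),0)])
E
```

```text
[391.43523038 161.17621417]
[[140 158 158  65 158 155 212 210 206  53  99 213 210 183 158 148 165 165
  162]
 [142 159 158  58 159 155 212 210 201  53 123 214 210 173 160 153 166 168
  166]
 [145 161 158  56 159 158 213 211 200  53 146 213 210 167 159 150 164 165
  168]
 [149 159 156  55 160 158 211 208 170  51 163 214 210 161 160 152 157 167
  170]
 [148 159 153  55 159 157 212 144  56  78  87 129 210 160 160 114  79  10
   14]
 [153 159 160  60 161 164 211 146  52 150 156 154 209 157 160 114  25  11
   14]
 [154 159 160  61 160 157 211 150  57 204 204 204 212 158 161 111  14  12
   17]
 [155 159 158  67 158 173 211 206 103 149 152 149 210 160 159 106  14  18
   13]
 [152 158 155  76 160 178 210 214 100  50 210 210 208 159 158  79  14  18
   19]
 [158 161 155  83 160 177 209 215  87  61 211 210 205 161 155  33  10   5
   24]
 [157 160 136  90 159 188 209 213 212 212 212 209 198 162 146  12  13  12
   34]
 [158 159 154  92 160 187 207 211 211 210 211 209 188 162 149  12  11  18
   37]
 [158 160 151 104 159 160 159 161 160 159 160 161 161 162 113   8  11  18
   39]
 [160 160 149 118 162 159 158 161 160 160 160 160 160 161 104  18  14  29
   39]]
[ 2.  62.5 78.5] [-0.3  0.1 -0. ] rows>= 1.6
[ 0.  0. 49.] [0. 0. 0.] rows>= 0.8
```

Request:
move_arm --commands "2 60 20 0 0 0 -1;2 66 78 0 0 0 -1;2 66 100 0 0 0 -1;2 66 127 0 0 0 -1;2 66 127 0 0 0 -1"

```text
t: 38.48
tcp_pos: [0.6793, 0.1225, 0.0543]
tool_rot: [0.683, 0.73, -0.005, -0.004]
force: [-0.6, 0.2, 0.6]
finger_gap: 0.001
gripper_force: 0.0
```

```bash
python3 - <<'E'
from h import *
print(telemetry.sense()["tcp_pos"]);plan([((.685,.121,.051),0),((.682,.164,.051),0)])
E
```

```text
[0.67928315 0.12252442 0.05425878]
[-1.9  5.6  3.2] [-0.8  0.   0.1] rows>= 0.1
[43.1 -0.2  0. ] [0. 0. 0.] rows>= 0.7
```

Request:
move_arm --commands "0 5 2 -0.8 0 0 -1;8 5 2 -0.8 0 0 -1;16 5 2 -0.8 0 0 -1;26 5 2 -0.8 0 0 -1;36 5 2 -0.8 0 0 -1"

```text
t: 39.1
tcp_pos: [0.6864, 0.1585, 0.0574]
tool_rot: [0.684, 0.73, 0.004, 0.005]
force: [-0.1, -1.9, 1.6]
finger_gap: -0.007
gripper_force: 1.1
```

Request:
move_arm --commands "2 0 0 0 0 0 -1;4 0 0 0 0 0 -1;6 0 0 0 0 0 -1;6 0 0 0 0 0 -1;6 0 0 0 0 0 -1"

```text
t: 39.72
tcp_pos: [0.6856, 0.1619, 0.0566]
tool_rot: [0.684, 0.73, 0.003, 0.005]
force: [0.4, -5.4, 1.9]
finger_gap: 0.0
gripper_force: 3.0
```

Request:
move_arm --commands "1 0 0 0 0 0 -1;2 0 0 0 0 0 -1;3 0 0 0 0 0 -1;4 0 0 0 0 0 -1;4 0 0 0 0 0 -1"

```text
t: 40.35
tcp_pos: [0.6856, 0.1622, 0.0567]
tool_rot: [0.683, 0.73, 0.0, 0.006]
force: [0.6, -15.6, 3.1]
finger_gap: 0.001
gripper_force: 7.3
```

```bash
python3 - <<'E'
from h import *
t=snapshot("top");print(t["image"][150:174:2,214:262:2,1])
E
```

```text
[[ 82  49  44  43  44  43  46  46  44  44  44  42  27  27  59 136 156 147
  152 156 158 163 163 164]
 [ 78  48  44  44  43  44  45  45  44  44  45  40  28  27  62 131 162 164
  166 168 169 173 174 167]
 [ 73  46  43  44  44  43  46  44  45  44  44  39  27  31  87 154 192 200
  206 209 213 218 214 174]
 [ 69  44  44  44  44  45  45  43  45  46  45  39  27  41 102 172 221 224
  223 224 225 225 220 175]
 [ 67  45  45  44  44  43  44  44  45  43  46  38  26  36  84 167 213 222
  223 222 223 226 224 182]
 [ 62  44  44  44  45  44  45  44  45  45  43  35  27  40  67 110 123 138
  142 132 157 221 224 185]
 [ 57  44  45  45  46  45  45  44  44  45  44  34  25  45  63  46  37  39
   47  55 122 219 223 186]
 [ 52  43  45  44  45  45  44  44  45  45  44  35  25  38  78  92  98 103
  108 110 160 222 223 193]
 [ 51  42  44  44  45  44  44  44  44  44  45  36  32  76 125 138 141 142
  141 140 160 216 220 192]
 [ 49  44  43  45  44  45  44  44  43  45  45  37  32  86 135 140 140 139
  140 139 142 159 161 139]
 [ 47  44  43  44  45  44  45  44  45  46  44  39  31  70 123 127 125 121
  119 116 115 110 108 105]
 [ 46  43  43  43  43  44  45  45  43  46  44  35  28  69 101 101 102 101
   99  99  99  98  97  94]]
```

Request:
move_arm --commands "-8 0 0 0 0 0 -1;-20 0 -1 0 0 0 -1;-20 0 -60 0 0 0 -1;-20 0 -120 0 0 0 -1;-20 0 -120 0 0 0 -1"

```text
t: 41.02
tcp_pos: [0.689, 0.1486, 0.1831]
tool_rot: [0.684, 0.73, 0.008, 0.008]
force: [1.4, -0.5, 0.3]
finger_gap: -0.001
gripper_force: 0.0
```

Request:
move_arm --commands "-100 -20 -20 0 0 0 -1;-150 -30 -20 0 0 0 -1;-150 -30 -20 0 0 0 -1;-150 -30 -20 0 0 0 -1;-150 -30 -20 0 0 0 -1"

```text
t: 41.65
tcp_pos: [0.6642, -0.0027, 0.1953]
tool_rot: [0.684, 0.73, 0.003, 0.003]
force: [0.8, 0.3, -0.2]
finger_gap: 0.001
gripper_force: 0.0
```

```bash
python3 - <<'E'
from h import *
t=snapshot("top");im=t["image"];ref=cv2.imread("pics/t15raw.png")[:,:,::-1]
print(im[150:174:2,214:262:2,1])
h=cv2.cvtColor(im,cv2.COLOR_RGB2HSV);m=cv2.inRange(h,(10,110,80),(28,255,255));m[:,:160]=0;m[:,300:]=0;m[:140]=0
n,_,st,c=cv2.connectedComponentsWithStats(m);print([(st[i].tolist(),plane(t,*c[i],.066).round(3).tolist()) for i in range(1,n) if st[i,4]>5])
m=((h[...,2]>100)&(h[...,1]<60)).astype(np.uint8);m[:,:362]=0;m[:,452:]=0;m[:185]=0;m[270:]=0;print("tray bright",m.sum())
s=telemetry.sense();print(s["tcp_pos"],s["force"])
E
```

```text
[[152 151 152 150 142 104  96  98  99  98  98  98  98  98  97  84  54  42
   39  40  41  41  40  40]
 [140 134 137 141 127  99  98  98  98  98  98  98  98  99  95  77  47  41
   40  41  40  41  41  40]
 [144 144 146 145 119  98  99  98  98  98  99  97  97  97  92  68  42  41
   41  41  41  39  40  40]
 [145 148 160 158 111  97  99  98  98  98  98  98  98  98  88  60  41  41
   41  40  40  41  40  41]
 [146 151 187 177 107  98  98  98  97  98  99  98  99  96  82  50  40  42
   40  40  41  40  40  42]
 [146 150 188 163  99  97  98  97  98  98  98  97  98  94  75  45  42  41
   40  41  41  42  40  39]
 [145 147 179 142  98  98  98  98  98  99  98  99  98  91  66  42  41  42
   41  40  41  41  40  40]
 [146 147 163 119  97  98  98  97  99  98  98  98  97  87  56  41  39  39
   41  40  41  41  42  40]
 [147 145 130 100  98  98  98  99  98  99  98  98  96  79  48  40  41  40
   40  40  41  41  40  41]
 [146 141 111  97  98  98  98  98  99  98  98  98  93  71  44  41  40  41
   40  41  41  39  41  39]
 [146 136 103  98  98  98  98  98  98  98  97  97  89  62  41  42  40  42
   40  40  41  42  41  42]
 [147 125  96  99  98  98  97  98  98  98  98  96  84  54  41  41  41  41
   41  41  41  41  40  41]]
[]
tray bright 250
[ 0.66434117 -0.00222527  0.19547162] [-0.94526718  0.19510283  0.63629068]
```

Request:
move_arm --commands "-60 -40 -30 0 0 0 -1;-110 -80 -40 0 0 0 -1;-160 -120 -40 0 0 0 -1;-220 -160 -40 0 0 0 -1;-220 -160 -40 0 0 0 -1"

```text
t: 42.32
tcp_pos: [0.518, -0.2346, 0.2347]
tool_rot: [0.684, 0.73, 0.003, 0.004]
force: [0.6, 0.3, 0.0]
finger_gap: -0.0
gripper_force: 0.0
```

```bash
python3 - <<'E'
from h import *
t=snapshot("top");im=t["image"];ref=cv2.imread("pics/t15raw.png")[:,:,::-1]
print(im[154:172:2,214:262:2,1])
h=cv2.cvtColor(im,cv2.COLOR_RGB2HSV);m=cv2.inRange(h,(10,110,80),(28,255,255));m[:,:160]=0;m[:,300:]=0;m[:140]=0
n,_,st,c=cv2.connectedComponentsWithStats(m);print([(st[i].tolist(),plane(t,*c[i],.066).round(3).tolist()) for i in range(1,n) if st[i,4]>5])
s=telemetry.sense();print(s["tcp_pos"],s["force"])
E
```

```text
[[134 133 136 135 135 138 139 141 141 142 145 148 153 156 158 162 167 173
  178 180 185 191 185 151]
 [135 137 149 155 161 164 168 173 171 179 186 188 190 191 193 196 198 198
  198 199 200 201 192 152]
 [134 140 174 189 192 186 175 175 156 165 190 197 198 199 199 199 198 196
  196 195 197 202 199 157]
 [135 139 176 196 195 170 135 150 134 112 141 175 172 167 166 163 147 131
  122 114 134 193 199 160]
 [134 136 173 194 180 133 126 154 140 105  64  79  73  62  59  56  53  55
   60  60 108 190 198 161]
 [135 135 169 194 163  81 106 137 121  86  54  81  94 101 109 128 139 144
  152 153 162 195 197 167]
 [135 134 166 194 180 143 142 112  77  78 108 173 184 186 189 194 198 198
  198 198 198 199 197 170]
 [135 134 161 192 195 194 193 164 125 129 156 190 195 195 196 195 196 196
  195 195 196 195 192 168]
 [136 134 158 191 193 192 191 186 178 180 188 188 184 181 180 179 176 170
  164 159 159 155 153 146]]
[([260, 183, 3, 10, 23], [0.626, 0.115, 0.066]), ([221, 189, 8, 6, 37], [0.621, 0.189, 0.066]), ([262, 215, 3, 9, 19], [0.563, 0.111, 0.066]), ([223, 220, 9, 6, 38], [0.557, 0.185, 0.066]), ([265, 247, 3, 9, 23], [0.498, 0.107, 0.066]), ([221, 252, 8, 6, 36], [0.493, 0.19, 0.066]), ([268, 279, 3, 10, 24], [0.433, 0.102, 0.066]), ([222, 284, 10, 7, 45], [0.429, 0.187, 0.066])]
[ 0.51708052 -0.23680844  0.23462905] [ 0.38500418 -1.47988441 -0.35306442]
```

```bash
python3 -c "
from station import ticket
print(ticket.sign_off())"
```

```text
the job is handed in; nothing more can be done
None
```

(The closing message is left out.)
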